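# Clamp the glued spindles in the V cradles

### The job

The spindles on the cork mat have just been glued and must be held straight while they set: first take the television remote that someone left on the gluing cradle and lay it flat in the dark wooden tray, then lay each spindle in a V cradle of its own, centred between the cradle's ends, and swing that cradle's strap over (back first, if it is in the way) until its pad is down on the spindle. Any spindle may go in any cradle; do not knock the glue bottle, mug or clock.

Things in the scene. Friction and masses are not known exactly. Their poses are not given: they have to be found in the camera images.
- jig: Gluing cradle, fixed: light oak board 112 (x) x 372 (y) x 15 mm with three V cradles in a row along y, 124 mm apart, each two dark wooden V-blocks and one hinged steel strap with a wooden knob. Origin under the row's middle at table height; x points from the robot's side (knobs, when down) to the hinge side, y along the row to the robot's left, z up.
- cradle1 (a point): Where the middle of a seated spindle's axis lies in the left (+y) cradle, 45 mm above the table; axes as the jig's, V along y. Its V-blocks stand 29.5 mm to either side along y, each 15 mm thick (y), 52 mm wide (x), tops 43 mm above the table; 44 mm clear between them for fingers, down to the board at 15 mm. 90 degree V.
- cradle2 (a point): Where the middle of a seated spindle's axis lies in the middle cradle, 45 mm above the table; axes as the jig's, V along y. Its V-blocks stand 29.5 mm to either side along y, each 15 mm thick (y), 52 mm wide (x), tops 43 mm above the table; 44 mm clear between them for fingers, down to the board at 15 mm. 90 degree V.
- cradle3 (a point): Where the middle of a seated spindle's axis lies in the right (-y) cradle, 45 mm above the table; axes as the jig's, V along y. Its V-blocks stand 29.5 mm to either side along y, each 15 mm thick (y), 52 mm wide (x), tops 43 mm above the table; 44 mm clear between them for fingers, down to the board at 15 mm. 90 degree V.
- strap1 (a joint): Hinge angle of cradle 1's steel strap. 0: level, pad on a seated spindle (V empty: it can go to -0.12); grows swinging up and away from the robot; 1.57 straight up, 2.9 fully back; under 2.45 it gets in a gripper's way. Stiff: stays where left, moves at 1.5 to 2.5 N at the knob. Starts at any angle, down to back. Hinge line along y at jig x +36, z 64 mm; post 16 (y) x 12 x 60 mm tall.
- strap2 (a joint): Hinge angle of cradle 2's steel strap. 0: level, pad on a seated spindle (V empty: it can go to -0.12); grows swinging up and away from the robot; 1.57 straight up, 2.9 fully back; under 2.45 it gets in a gripper's way. Stiff: stays where left, moves at 1.5 to 2.5 N at the knob. Starts at 2.5 to 2.75. Hinge line along y at jig x +36, z 64 mm; post 16 (y) x 12 x 60 mm tall.
- strap3 (a joint): Hinge angle of cradle 3's steel strap. 0: level, pad on a seated spindle (V empty: it can go to -0.12); grows swinging up and away from the robot; 1.57 straight up, 2.9 fully back; under 2.45 it gets in a gripper's way. Stiff: stays where left, moves at 1.5 to 2.5 N at the knob. Starts at 2.5 to 2.75. Hinge line along y at jig x +36, z 64 mm; post 16 (y) x 12 x 60 mm tall.
- strap1_knob (a point): Centre of the knob on strap 1: wood, 22 mm wide along the hinge line, 22 mm diameter, 82 mm from the hinge line, at jig y 30 mm left (+y) of the cradle's middle. Strap 16 mm wide, 4 mm thick. Down: 46 mm on the robot's side of the spindle's axis, 64 mm above the table. Its two sides can be pinched along jig y from above at any angle.
- strap2_knob (a point): Centre of the knob on strap 2: wood, 22 mm wide along the hinge line, 22 mm diameter, 82 mm from the hinge line, at jig y 30 mm left (+y) of the cradle's middle. Strap 16 mm wide, 4 mm thick. Down: 46 mm on the robot's side of the spindle's axis, 64 mm above the table. Its two sides can be pinched along jig y from above at any angle.
- strap3_knob (a point): Centre of the knob on strap 3: wood, 22 mm wide along the hinge line, 22 mm diameter, 82 mm from the hinge line, at jig y 30 mm left (+y) of the cradle's middle. Strap 16 mm wide, 4 mm thick. Down: 46 mm on the robot's side of the spindle's axis, 64 mm above the table. Its two sides can be pinched along jig y from above at any angle.
- spindle1: Turned wooden spindle, just glued, about 45 g, 110 mm long: round body 26 mm diameter, 90 mm long, a square end 28 x 28 x 10 mm at each end (no rolling; they stay outside the V-blocks, 8 mm to spare lengthwise each way). Origin: middle of its axis, own y along the axis. Starts on the mat, axis 17 mm above the table. All alike; two or three are present.
- spindle2: Turned wooden spindle, just glued, about 45 g, 110 mm long: round body 26 mm diameter, 90 mm long, a square end 28 x 28 x 10 mm at each end (no rolling; they stay outside the V-blocks, 8 mm to spare lengthwise each way). Origin: middle of its axis, own y along the axis. Starts on the mat, axis 17 mm above the table. All alike; two or three are present.
- spindle3: Turned wooden spindle, just glued, about 45 g, 110 mm long: round body 26 mm diameter, 90 mm long, a square end 28 x 28 x 10 mm at each end (no rolling; they stay outside the V-blocks, 8 mm to spare lengthwise each way). Origin: middle of its axis, own y along the axis. Starts on the mat, axis 17 mm above the table. All alike; two or three are present.
- mat: Thin cork mat, 310 x 190 x 3 mm, fixed on the table to the robot's right, on which the spindles lie about 90 mm apart. Origin: centre of its underside.
- remote: Black television remote control, 42 x 165 x 18 mm, 120 g or so. Origin: centre of its underside; y is its length. It lies at first flat on top of the V-blocks, along the row, over the middle and right cradles (underside 43 mm above the table).
- tray: Shallow dark wooden tray for the remote, fixed on the table to the robot's left: 220 (its x) x 135 (its y) x 18 mm outside, walls and floor 6 mm. Origin: centre of its underside.
- glue: White glue bottle, 52 mm diameter, 150 mm tall, standing beyond the jig; a bystander. Origin at its foot.
- mug: Ceramic mug, 80 mm diameter, 90 mm tall, beyond the jig; a bystander. Origin at its foot.
- clock: Round desk clock about 95 mm tall; a bystander. Origin under its foot.
Not all that is in view belongs to the job. There is more than one size of the remote; the job needs the middle-sized.

How it is judged:
On the way, in this order (a step that is already met when the one before it is completed fails the run):
1. the remote control lies flat in the wooden tray (x of remote in the frame of tray between -0.04 and 0.04 m and y of remote in the frame of tray between -0.05 and 0.05 m and z of remote in the frame of tray below 0.012 m and angle between remote's own z axis and vertical below 0.1 rad), for 0.2 s.
2. after that, the first spindle lies in a V cradle with the strap down on it ((((x of spindle1 in the frame of cradle1 between -0.004 and 0.004 m and y of spindle1 in the frame of cradle1 between -0.01 and 0.01 m and z of spindle1 in the frame of cradle1 between -0.004 and 0.004 m and angle between the y axis of spindle1 and the y axis of jig, either way round below 0.06 rad and value of joint strap1 between -0.06 and 0.06 rad) or (x of spindle1 in the frame of cradle2 between -0.004 and 0.004 m and y of spindle1 in the frame of cradle2 between -0.01 and 0.01 m and z of spindle1 in the frame of cradle2 between -0.004 and 0.004 m and angle between the y axis of spindle1 and the y axis of jig, either way round below 0.06 rad and value of joint strap2 between -0.06 and 0.06 rad) or (x of spindle1 in the frame of cradle3 between -0.004 and 0.004 m and y of spindle1 in the frame of cradle3 between -0.01 and 0.01 m and z of spindle1 in the frame of cradle3 between -0.004 and 0.004 m and angle between the y axis of spindle1 and the y axis of jig, either way round below 0.06 rad and value of joint strap3 between -0.06 and 0.06 rad)) or ((x of spindle2 in the frame of cradle1 between -0.004 and 0.004 m and y of spindle2 in the frame of cradle1 between -0.01 and 0.01 m and z of spindle2 in the frame of cradle1 between -0.004 and 0.004 m and angle between the y axis of spindle2 and the y axis of jig, either way round below 0.06 rad and value of joint strap1 between -0.06 and 0.06 rad) or (x of spindle2 in the frame of cradle2 between -0.004 and 0.004 m and y of spindle2 in the frame of cradle2 between -0.01 and 0.01 m and z of spindle2 in the frame of cradle2 between -0.004 and 0.004 m and angle between the y axis of spindle2 and the y axis of jig, either way round below 0.06 rad and value of joint strap2 between -0.06 and 0.06 rad) or (x of spindle2 in the frame of cradle3 between -0.004 and 0.004 m and y of spindle2 in the frame of cradle3 between -0.01 and 0.01 m and z of spindle2 in the frame of cradle3 between -0.004 and 0.004 m and angle between the y axis of spindle2 and the y axis of jig, either way round below 0.06 rad and value of joint strap3 between -0.06 and 0.06 rad)) or ((x of spindle3 in the frame of cradle1 between -0.004 and 0.004 m and y of spindle3 in the frame of cradle1 between -0.01 and 0.01 m and z of spindle3 in the frame of cradle1 between -0.004 and 0.004 m and angle between the y axis of spindle3 and the y axis of jig, either way round below 0.06 rad and value of joint strap1 between -0.06 and 0.06 rad) or (x of spindle3 in the frame of cradle2 between -0.004 and 0.004 m and y of spindle3 in the frame of cradle2 between -0.01 and 0.01 m and z of spindle3 in the frame of cradle2 between -0.004 and 0.004 m and angle between the y axis of spindle3 and the y axis of jig, either way round below 0.06 rad and value of joint strap2 between -0.06 and 0.06 rad) or (x of spindle3 in the frame of cradle3 between -0.004 and 0.004 m and y of spindle3 in the frame of cradle3 between -0.01 and 0.01 m and z of spindle3 in the frame of cradle3 between -0.004 and 0.004 m and angle between the y axis of spindle3 and the y axis of jig, either way round below 0.06 rad and value of joint strap3 between -0.06 and 0.06 rad)))), for 0.2 s.
At the end, for the whole second after the job is handed in: Remote flat in the tray; each spindle in a cradle of its own: axis within 4 mm of the cradle's line across and in height, 0.06 rad of its direction, 10 mm of its middle lengthwise; that cradle's strap down on it (-0.06 to 0.06 rad); all at rest (all of step 1 and ((x of spindle1 in the frame of cradle1 between -0.004 and 0.004 m and y of spindle1 in the frame of cradle1 between -0.01 and 0.01 m and z of spindle1 in the frame of cradle1 between -0.004 and 0.004 m and angle between the y axis of spindle1 and the y axis of jig, either way round below 0.06 rad and value of joint strap1 between -0.06 and 0.06 rad) or (x of spindle1 in the frame of cradle2 between -0.004 and 0.004 m and y of spindle1 in the frame of cradle2 between -0.01 and 0.01 m and z of spindle1 in the frame of cradle2 between -0.004 and 0.004 m and angle between the y axis of spindle1 and the y axis of jig, either way round below 0.06 rad and value of joint strap2 between -0.06 and 0.06 rad) or (x of spindle1 in the frame of cradle3 between -0.004 and 0.004 m and y of spindle1 in the frame of cradle3 between -0.01 and 0.01 m and z of spindle1 in the frame of cradle3 between -0.004 and 0.004 m and angle between the y axis of spindle1 and the y axis of jig, either way round below 0.06 rad and value of joint strap3 between -0.06 and 0.06 rad)) and ((x of spindle2 in the frame of cradle1 between -0.004 and 0.004 m and y of spindle2 in the frame of cradle1 between -0.01 and 0.01 m and z of spindle2 in the frame of cradle1 between -0.004 and 0.004 m and angle between the y axis of spindle2 and the y axis of jig, either way round below 0.06 rad and value of joint strap1 between -0.06 and 0.06 rad) or (x of spindle2 in the frame of cradle2 between -0.004 and 0.004 m and y of spindle2 in the frame of cradle2 between -0.01 and 0.01 m and z of spindle2 in the frame of cradle2 between -0.004 and 0.004 m and angle between the y axis of spindle2 and the y axis of jig, either way round below 0.06 rad and value of joint strap2 between -0.06 and 0.06 rad) or (x of spindle2 in the frame of cradle3 between -0.004 and 0.004 m and y of spindle2 in the frame of cradle3 between -0.01 and 0.01 m and z of spindle2 in the frame of cradle3 between -0.004 and 0.004 m and angle between the y axis of spindle2 and the y axis of jig, either way round below 0.06 rad and value of joint strap3 between -0.06 and 0.06 rad)) and ((x of spindle3 in the frame of cradle1 between -0.004 and 0.004 m and y of spindle3 in the frame of cradle1 between -0.01 and 0.01 m and z of spindle3 in the frame of cradle1 between -0.004 and 0.004 m and angle between the y axis of spindle3 and the y axis of jig, either way round below 0.06 rad and value of joint strap1 between -0.06 and 0.06 rad) or (x of spindle3 in the frame of cradle2 between -0.004 and 0.004 m and y of spindle3 in the frame of cradle2 between -0.01 and 0.01 m and z of spindle3 in the frame of cradle2 between -0.004 and 0.004 m and angle between the y axis of spindle3 and the y axis of jig, either way round below 0.06 rad and value of joint strap2 between -0.06 and 0.06 rad) or (x of spindle3 in the frame of cradle3 between -0.004 and 0.004 m and y of spindle3 in the frame of cradle3 between -0.01 and 0.01 m and z of spindle3 in the frame of cradle3 between -0.004 and 0.004 m and angle between the y axis of spindle3 and the y axis of jig, either way round below 0.06 rad and value of joint strap3 between -0.06 and 0.06 rad)) and linear speed of each of spindle1, spindle2, spindle3, remote below 0.02 m/s); the robot touches nothing.
It fails at once if the glue bottle is pushed more than 3 cm or tipped (distance of glue from where it was at the start of the episode above 0.03 m or angle between glue's own z axis and vertical above 0.35 rad).
It fails at once if the mug is pushed more than 3 cm or tipped (distance of mug from where it was at the start of the episode above 0.03 m or angle between mug's own z axis and vertical above 0.35 rad).
It fails at once if the clock is pushed more than 3 cm or tipped (distance of clock from where it was at the start of the episode above 0.03 m or angle between clock's own z axis and vertical above 0.35 rad).
Of spindle1, spindle2, spindle3 only 2 to 3 are there at a start; the rules pass over those that are not, and their reading is None.
At some moment in a run one of spindle1, spindle2, spindle3 may be knocked a few centimetres aside while the robot is not near it.
Once in a run the grip may slacken for a moment while it holds something.
It also fails if it takes over 210 s, if anything falls off the work surface, if the arm or the gripper's body presses on something with over 40 N, if the wrist force passes 120 N, or if a joint passes its speed limit or range.

### The arm

A 6-joint arm with a two-finger parallel gripper is mounted at the origin on the work surface. World frame = base frame: x ahead of the robot, y to its left, z up, the work surface at z = 0. Lengths are in m, angles in rad, forces in N, time in s.
With the tool pointing down it reaches from about 0.325 to 0.85 m from the base axis. Payload 15.5 kg.
Tool frame: the origin (TCP) lies on the centre line of the jaws, within the pads' length; the fingertips stand 14 mm ahead of it and the grasp point (between the pads) lies 5 mm behind it (tip_reach is the distance from the TCP to the fingertips, in m); z points along the fingers, y is the line along which they close (so a half turn about z gives the same grasp; the last joint's range is limited). The gripper opens to 91 mm and grips with 3 to 60 N. Pads are 32 mm wide; open, the fingers measure 118 mm over their backs; the gripper's body (76 mm by 178 mm) begins 60 mm behind the grasp point.
Start: joints at [1.139, 0.494, 1.345, -0, 1.302, -0.096], TCP at [0.207, 0.59, 0.228] pointing down, gripper open.
Joint ranges: [-2.91, 2.91], [-0.82, 2.16], [0.22, 2.67], [-1.22, 4.37], [0.12, 2.79], [-3.08, 3.08]. Speed limits (rad/s): [1.89, 1.89, 2.57, 3.01, 3.01, 3.01].

### API

Orientations are given as a unit quaternion [w, x, y, z].
In Python, from plant import * gives the robot as it stands.
- The arm moves only by the tool arm_command, never from a script. Its argument "motion" is a list of rows, each a list of 7 numbers: the shift along the tool's x, y, z in mm, then the turn, a rotation vector about the tool's x, y, z in rad, then the gripper's target within -1 to 1 (shut at 1, half-way at 0, fully open at -1). A call has exactly 8 rows; each row is the pose to reach, as a shift and turn from the pose commanded when the call began, along the tool's axes at that moment; what a row does not reach only later rows make up. A row lasts 1/12 s, in which the tool goes at most 41.7 mm and 7.16 degrees, less where a joint would pass 70% of its speed; a pose out of reach is approached as far as the arm can. A call with a gripper value outside its range is refused whole. The fingers move at their own pace and stop on an object; "newtons" is the grip in N (left out, the last holds). Time passes only in rows, so rows that repeat a pose let the fingers close, or fill a call up. It gives the time, the measured TCP pose, the force, the opening and the grip force at its end, in the units of the state.
- state(): the state, without advancing time (a new reading comes with each control period).
- read_camera(name): name is "side" or "top"; returns the picture (400x640x3 uint8, red, green, blue); there is no depth.
- camera_params(name): a dict with "fx", "fy", "cx", "cy" (pixels), "distortion" ([k1, k2, p1, p2, k3] as OpenCV has them; the pictures are not rectified), "origin" and "rotation" of the camera in the world. Camera axes: x right, y down, z forward; pixel columns grow to the right and rows downward; lengths in m; the calibration is good to about 2 mm. A picture is of the moment at which its call begins. camera_params takes no time and is no camera call.
- close_job(): hands the job in; it is judged then, once.
The state is a dict: "t": time; "joint_pos": joint angles; "qvel": joint speeds; "tau": joint torques, N m; "eef_pos": TCP position; "tool_rot": TCP orientation; "ft_force": force on the tool from outside, world axes, zero at the start; "moment": the same for the moment, N m; "width": finger opening in m; "grip_force": force on a finger pad.
Only numpy, scipy, OpenCV 4.12 (cv2) and the standard library are available. Lean on these libraries where they do the work, as an engineer would, in place of code of your own. Each camera call takes 0.05 s, during which the arm holds its last target. There are 200 camera calls.

## Working session

There is one attempt and no reset: what is moved stays moved. The work goes in short steps, Python scripts to look and compute and a tool call to move; the robot and the scene stay as the last step left them, time stands still between calls to the robot, and variables do not carry over. Pictures are saved under pics/ and viewed, at most 14 in all, crops included, and the job is handed in when it is done.

Besides the shell and the picture viewer there is one more tool, called after "Emit:" as name(argument=value, ...), one argument or row to a line, values as JSON. arm_command: Moves the arm, as the interface text tells. Its arguments: {"type":"object","properties":{"motion":{"type":"array"},"newtons":{"type":"number"}},"required":["motion"]}

```bash
ls; mkdir -p pics
cat > h.py <<'E'
from plant import *
import numpy as np, cv2
def cam(n):
    p=camera_params(n)
    K=np.array([[p["fx"],0,p["cx"]],[0,p["fy"],p["cy"]],[0,0,1.]])
    return K,np.array(p["distortion"],float),np.array(p["origin"],float),np.array(p["rotation"],float).reshape(3,3)
def ray(n,px):
    K,d,o,R=cam(n)
    q=cv2.undistortPoints(np.array(px,float).reshape(-1,1,2),K,d).reshape(-1,2)
    v=np.c_[q,np.ones(len(q))]@R.T
    return o,v
def onz(n,px,z):
    o,v=ray(n,px)
    return o+v*((z-o[2])/v[:,2])[:,None]
def proj(n,P):
    K,d,o,R=cam(n)
    rv,_=cv2.Rodrigues(R.T)
    return cv2.projectPoints(np.array(P,float).reshape(-1,1,3),rv,-R.T@o,K,d)[0].reshape(-1,2)
def snap(n,f):
    im=read_camera(n); cv2.imwrite("pics/"+f,im[:,:,::-1]); return im
E
python3 - <<'E'
from h import *
for n in("side","top"):
    snap(n,n+"0.png"); print(n,camera_params(n))
print(state())
E
```

```text
pics
side {'fx': 507.34942092207626, 'fy': 507.34942092207626, 'cx': 316.6261720951856, 'cy': 194.64859138530397, 'distortion': array([0.03126987, 0.        , 0.        , 0.        , 0.        ]), 'origin': array([-0.23957665, -0.87650419,  0.84843633]), 'rotation': array([-0.4497662 ,  0.82265525, -0.30986122,  0.15790734])}
top {'fx': 410.7046324269232, 'fy': 410.7046324269232, 'cx': 318.6096666090689, 'cy': 197.42640623969532, 'distortion': array([-0.02342842,  0.        ,  0.        ,  0.        ,  0.        ]), 'origin': array([0.30175666, 0.02879903, 1.11798187]), 'rotation': array([-0.05901199,  0.70808244, -0.69927422,  0.07843737])}
{'t': 0.1, 'joint_pos': array([ 1.13851242e+00,  4.94107564e-01,  1.34604883e+00, -1.94208450e-05,
        1.30247038e+00, -9.54735451e-02]), 'qvel': array([ 0.00124041, -0.00256026, -0.00175225, -0.00018352, -0.0023771 ,
       -0.00093918]), 'tau': array([ 1.29862288e-03, -8.80225897e+01, -3.82542443e+01,  7.10881851e-02,
        4.84231941e-02, -8.86196972e-06]), 'eef_pos': array([0.20640718, 0.58960791, 0.22741315]), 'tool_rot': array([-1.25825315e-04,  1.67607739e-01,  9.85853629e-01, -5.01602866e-04]), 'ft_force': array([0.22321948, 0.45793373, 0.48612166]), 'moment': array([ 0.01813688, -0.01810955,  0.00822537]), 'grip_force': 0.0, 'width': 0.09130693618735627}
```

Rotations are quaternions; fixing that.

```bash
python3 - <<'E'
s=open('h.py').read()
s=s.replace('np.array(p["rotation"],float).reshape(3,3)','qR(p["rotation"])')
s=s.replace('def cam(n)','from scipy.spatial.transform import Rotation as Rot\ndef qR(q): return Rot.from_quat(np.roll(np.array(q,float),-1)).as_matrix()\ndef cam(n)')
open('h.py','w').write(s)
E
python3 -c "
from h import *
for n in('side','top'): print(onz(n,[[320,200]],0), proj(n,[state()['eef_pos']]))"
```

```text
[[0.58619077 0.09287047 0.        ]] [[113.30818166 115.74804568]]
[[ 0.51525079 -0.00491181  0.        ]] [[ 35.66004138 321.42872306]]
```

View pics/top0.png

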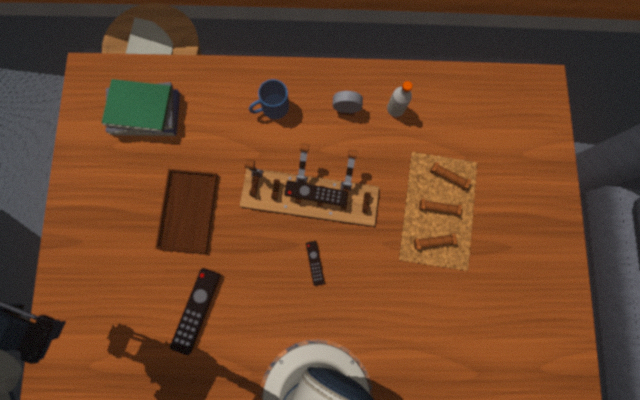

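View pics/side0.png

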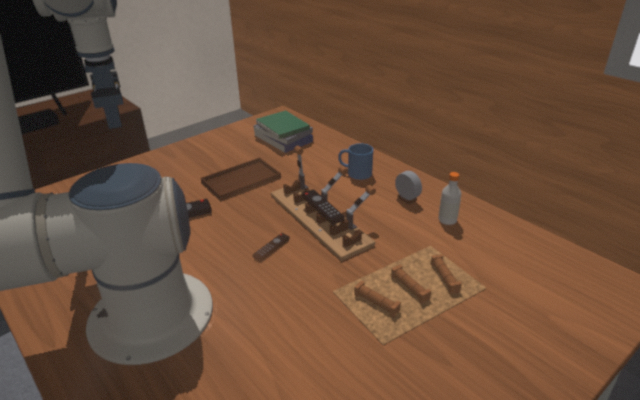

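The top view shows three remotes: (316,263), small, on the table; (317,194), on the cradles; and (196,311), large, on the table. The one on the V-blocks at (317,194) is middle-sized and matches the description. Three spindles lie at about (451,176), (440,208) and (436,242). Strap 1, at (256,175), is roughly upright, while straps 2 and 3 are back. Next I'll measure these and make the confirming crop.

Run:
```python
from h import *
im=cv2.imread("pics/top0.png")
cv2.imwrite("pics/crop0.png",cv2.resize(im[130:290,230:490],None,fx=3,fy=3,interpolation=cv2.INTER_CUBIC))
hsv=cv2.cvtColor(im,cv2.COLOR_BGR2HSV)
for p in [(290,212),(360,215),(415,225),(420,160),(451,176),(440,208),(436,242),(190,210),(330,190),(276,188)]:
    print(p,hsv[p[1],p[0]],end=' ')
print()
def rects(name,mask,roi,z,minA):
    m=np.zeros(mask.shape,np.uint8); x0,y0,x1,y1=roi; m[y0:y1,x0:x1]=mask[y0:y1,x0:x1]
    m=cv2.morphologyEx(m,cv2.MORPH_CLOSE,np.ones((3,3)))
    for c in cv2.findContours(m,cv2.RETR_EXTERNAL,cv2.CHAIN_APPROX_NONE)[0]:
        if cv2.contourArea(c)<minA: continue
        w=onz("top",c.reshape(-1,2),z)[:,:2].astype(np.float32)
        r=cv2.minAreaRect(w*1000)
        print(name,np.mean(c.reshape(-1,2),0).round(),"mm",np.round(r[0],1),np.round(r[1],1),round(r[2],1))
H,S,V=[hsv[:,:,i].astype(int) for i in range(3)]
u=lambda b:(b*255).astype(np.uint8)
rects("remote",u(V<55),(280,170,352,215),0.061,200)
rects("tray",u(V<75),(150,160,225,262),0.018,1000)
rects("mat",u((V>120)),(398,148,480,275),0.003,1000)
rects("dark/jig",u((V>120)),(236,160,384,230),0.015,800)
print(camera_params("top")["origin"])
```

```text
(290, 212) [ 14 151 160] (360, 215) [ 14 147 172] (415, 225) [ 14 156 163] (420, 160) [ 14 161 173] (451, 176) [ 12 185 135] (440, 208) [ 11 196 122] (436, 242) [ 12 188 130] (190, 210) [ 11 199  82] (330, 190) [ 6 46 55] (276, 188) [ 11 213  42] 
remote [317. 193.] mm [522.1   4.4] [168.1  61.8] 82.4
tray [188. 212.] mm [476.7 350.5] [141.2 217.1] 85.4
mat [438. 211.] mm [ 494.7 -339. ] [235.2 365.5] 88.4
dark/jig [309. 189.] mm [528.4  23.1] [194.2 410. ] 1.0
[0.30175666 0.02879903 1.11798187]
```

View pics/crop0.png

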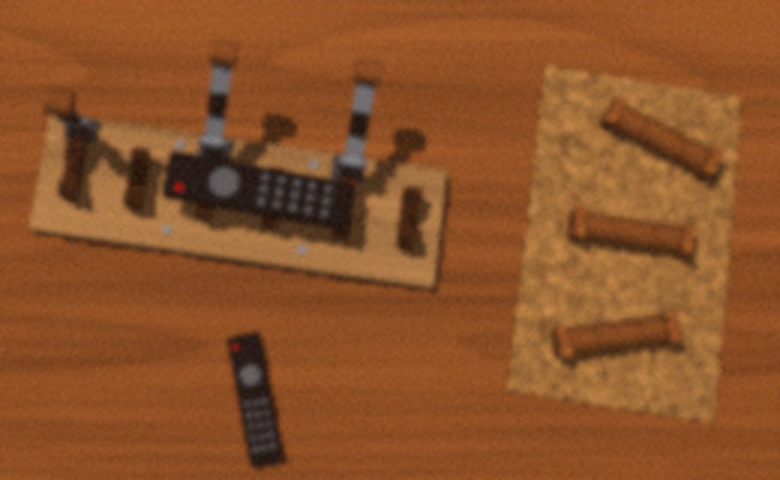

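The crop shows the middle-sized remote lying on the V-blocks (red button end at about (290,192), other end at about (347,200)). The smaller one lies alone at (315,263), so the target is confirmed. Board corners, full-image pixels: (240,206.7), (246.7,167.7), (375.3,226.7), (379.3,187.3).

Run:
```python
from h import *
im=cv2.imread("pics/top0.png")
def kab(A,B):
    a,b=A.mean(0),B.mean(0); U,_,Vt=np.linalg.svd((A-a).T@(B-b)); R=(U@Vt).T
    if np.linalg.det(R)<0: Vt[-1]*=-1; R=(U@Vt).T
    return R,b-R@a
f=lambda c:np.array(c)/3+[230,130]
W=onz("top",f([(30,230),(50,113),(436,290),(448,172)]),0.015)[:,:2]
M=np.array([[-.056,.186],[.056,.186],[-.056,-.186],[.056,-.186]])
R,t=kab(M,W); th=np.arctan2(R[1,0],R[0,0])
print("jig",t,th,"res mm",np.round((M@R.T+t-W)*1000,1).tolist())
for n in (.124,0,-.124): print("cradle",R@[0,n]+t, "knobs jigx", )
RW=onz("top",f([(172,150),(354,178),(346,228),(165,198)]),0.061)[:,:2]
print("remote",RW.mean(0),np.round(RW*1000).tolist(),"yaw",np.arctan2(*(RW[0]+RW[3]-RW[1]-RW[2])[::-1])-np.pi/2)
hsv=cv2.cvtColor(cv2.GaussianBlur(im,(3,3),0),cv2.COLOR_BGR2HSV).astype(int)
m=((hsv[:,:,1]>176)&(hsv[:,:,2]<150)).astype(np.uint8)*255
z=np.zeros_like(m); z[155:262,408:473]=m[155:262,408:473]
z=cv2.morphologyEx(z,cv2.MORPH_OPEN,np.ones((3,3)))
for c in cv2.findContours(z,cv2.RETR_EXTERNAL,cv2.CHAIN_APPROX_NONE)[0]:
    if cv2.contourArea(c)<80: continue
    w=onz("top",c.reshape(-1,2),0.02)[:,:2].astype(np.float32)*1000
    r=cv2.minAreaRect(w); print("sp",c.reshape(-1,2).mean(0),np.round(r[0],1),np.round(r[1],1),r[2])
E1=onz("top",f([(610,112),(712,168),(578,225),(690,240),(562,343),(676,327)]),0.02)[:,:2]
for a,b in E1.reshape(3,2,2): print("ends",a,b,(a+b)/2,"yaw of axis from +y",np.arctan2(*(a-b)[::-1])-np.pi/2, np.linalg.norm(a-b))
# strap 1 knob: hinge point and knob in side view
from scipy.optimize import minimize_scalar
def kn(c,a):
    p=R@[.036-.082*np.cos(a),c+.030]+t; return [p[0],p[1],.064+.082*np.sin(a)]
for i,c in enumerate((.124,0,-.124)):
    print(i+1,[ (a,proj("top",[kn(c,a)]).round(1).tolist(),proj("side",[kn(c,a)]).round(1).tolist()) for a in (0,1.2,1.57,1.9,2.5,2.7)])
```

```text
jig [0.5206404  0.02206805] -0.13317349273756918 res mm [[-0.8, 1.3], [0.5, -0.3], [-0.6, 0.4], [0.9, -1.5]]
cradle [0.53710515 0.14497009] knobs jigx
cradle [0.5206404  0.02206805] knobs jigx
cradle [ 0.50417566 -0.100834  ] knobs jigx
remote [0.52273468 0.00653238] [[556.0, 84.0], [533.0, -77.0], [489.0, -70.0], [513.0, 89.0]] yaw -0.14613544836142434
sp [435.03061224 241.43877551] [ 402.  -316.4] [ 28.1 115.2] 8.757040977478027
sp [440.25773196 207.21649485] [ 496.3 -334.9] [115.3  27.8] 82.61945343017578
sp [450.36956522 175.97826087] [ 584.7 -367.1] [113.3  31.6] 63.209842681884766
ends [ 0.60914859 -0.32031095] [ 0.55722933 -0.41358359] [ 0.58318896 -0.36694727] yaw of axis from +y -0.50792660016473 0.10674921666555545
ends [ 0.50174347 -0.28589763] [ 0.48930518 -0.38897446] [ 0.49552433 -0.33743604] yaw of axis from +y -0.12008948072398207 0.10382459035188182
ends [ 0.39405428 -0.26722393] [ 0.40954657 -0.37164196] [ 0.40180043 -0.31943295] yaw of axis from +y 0.14729336056560216 0.10556105499226369
1 [(0, [[249.3, 201.8]], [[277.1, 181.3]]), (1.2, [[248.8, 175.3]], [[291.1, 153.7]]), (1.57, [[250.6, 163.0]], [[299.6, 149.2]]), (1.9, [[252.7, 153.3]], [[307.3, 148.1]]), (2.5, [[256.9, 142.0]], [[318.5, 153.0]]), (2.7, [[258.1, 140.7]], [[320.9, 156.3]])]
2 [(0, [[296.5, 208.7]], [[298.9, 200.4]]), (1.2, [[299.0, 182.6]], [[314.0, 171.3]]), (1.57, [[300.8, 170.4]], [[323.0, 166.5]]), (1.9, [[302.5, 160.5]], [[330.9, 165.1]]), (2.5, [[304.9, 149.1]], [[342.2, 169.9]]), (2.7, [[305.4, 147.7]], [[344.6, 173.2]])]
3 [(0, [[343.7, 215.6]], [[323.6, 222.0]]), (1.2, [[349.3, 190.0]], [[340.1, 191.3]]), (1.57, [[351.0, 177.8]], [[349.4, 186.0]]), (1.9, [[352.2, 167.8]], [[357.6, 184.3]]), (2.5, [[352.9, 156.1]], [[369.0, 188.9]]), (2.7, [[352.8, 154.6]], [[371.2, 192.3]])]
```

```bash
cat >> h.py <<'E'
def plan(x,y,z,psi):
    """tool-frame shift (mm) and rz to reach a tool-down pose whose y axis has yaw psi"""
    s=state(); T=qR(s["tool_rot"]); p=np.array([x,y,z])-s["eef_pos"]
    G=np.array([[-np.sin(psi),np.cos(psi),0],[np.cos(psi),np.sin(psi),0],[0,0,-1]]).T
    rv=Rot.from_matrix(T.T@G).as_rotvec()
    d=T.T@p*1000
    print("shift",d.round(1),"rot",rv.round(3),"rows",round(max(np.linalg.norm(d)/41.7,np.degrees(np.linalg.norm(rv))/7.16),1))
def st():
    s=state(); T=qR(s["tool_rot"])
    print("t%.2f"%s["t"],s["eef_pos"].round(4),"yaw %.3f"%np.arctan2(T[1,1],T[0,1]),"F",s["ft_force"].round(1),"w%.1f g%.1f"%(s["width"]*1e3,s["grip_force"]))
E
python3 -c "
from h import *
plan(.521,-.006,.16,-.14)"
```

```text
shift [-493.8 -458.1   67.8] rot [-1.000e-03  1.000e-03  1.374e+00] rows 16.2
```

Emit:
arm_command(
  motion=[
    [-31,-29,0,0,0,0.086,-1],
    [-62,-58,0,0,0,0.172,-1],
    [-93,-86,0,0,0,0.258,-1],
    [-124,-115,0,0,0,0.344,-1],
    [-155,-144,0,0,0,0.43,-1],
    [-186,-172,0,0,0,0.516,-1],
    [-216,-200,0,0,0,0.602,-1],
    [-247,-229,0,0,0,0.687,-1],
  ],
)

```text
t: 0.77
eef_pos: [0.3627, 0.2933, 0.2279]
tool_rot: [-0.0, 0.492, 0.871, -0.0]
ft_force: [0.6, 0.5, 0.7]
width: 0.0912
grip_force: 0.0
```

```bash
python3 -c "
from h import *
st();plan(.521,-.006,.228,-.14)"
```

```text
t0.77 [0.3627 0.2933 0.2279] yaw 0.543 F [0.6 0.5 0.7] w91.2 g0.0
shift [-3.381e+02 -1.910e+01 -1.000e-01] rot [-0.     0.     0.683] rows 8.1
```

Emit:
arm_command(
  motion=[
    [-41,-2,0,0,0,0.085,-1],
    [-82,-5,0,0,0,0.17,-1],
    [-123,-7,0,0,0,0.255,-1],
    [-165,-9,0,0,0,0.34,-1],
    [-206,-12,0,0,0,0.425,-1],
    [-248,-14,0,0,0,0.51,-1],
    [-289,-16,0,0,0,0.6,-1],
    [-330,-19,0,0,0,0.683,-1],
  ],
)

```text
t: 1.43
eef_pos: [0.5183, 0.0013, 0.2278]
tool_rot: [-0.0, 0.755, 0.656, -0.0]
ft_force: [1.8, 0.7, 0.2]
width: 0.0914
grip_force: 0.0
```

```bash
python3 -c "
from h import *
snap('side','s1.png');snap('top','t1.png')
st();plan(.521,-.006,.060,-.14)"
```

```text
t1.53 [ 0.5202 -0.0013  0.2277] yaw -0.144 F [ 0.4  1.4 -0.6] w91.5 g0.0
shift [ -4.4   1.2 167.7] rot [ 0.001  0.001 -0.004] rows 4.0
```

View pics/s1.png

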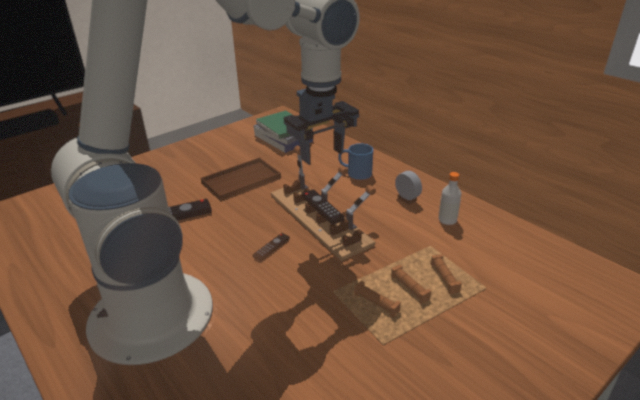

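The gripper now hangs open above the remote, at about (325,205) in the side view, with strap 2 at (340,172) beyond its far finger. Descending and gripping.

Emit:
arm_command(
  motion=[
    [-2,0,25,0,0,0,-1],
    [-4,1,55,0,0,0,-1],
    [-4,1,85,0,0,0,-1],
    [-4,1,115,0,0,0,-1],
    [-4,1,140,0,0,0,-1],
    [-4,1,158,0,0,0,-1],
    [-4,1,168,0,0,0,-1],
    [-4,1,168,0,0,0,-1],
  ],
  newtons=25,
)

```text
t: 2.2
eef_pos: [0.5171, -0.0003, 0.0582]
tool_rot: [-0.001, 0.753, 0.658, -0.001]
ft_force: [-0.7, -0.6, -0.2]
width: 0.0913
grip_force: 0.0
```

Emit:
arm_command(
  motion=[
    [0,0,0,0,0,0,0.5],
    [0,0,0,0,0,0,1],
    [0,0,0,0,0,0,1],
    [0,0,0,0,0,0,1],
    [0,0,0,0,0,0,1],
    [0,0,0,0,0,0,1],
    [0,0,0,0,0,0,1],
    [0,0,0,0,0,0,1],
  ],
  newtons=25,
)

```text
t: 2.87
eef_pos: [0.5186, -0.0006, 0.0601]
tool_rot: [0.0, 0.754, 0.657, 0.0]
ft_force: [-0.0, 0.4, 4.2]
width: 0.042
grip_force: 24.8
```

Emit:
arm_command(
  motion=[
    [0,0,-8,0,0,0,1],
    [0,0,-25,0,0,0,1],
    [0,0,-50,0,0,0,1],
    [0,0,-75,0,0,0,1],
    [0,0,-100,0,0,0,1],
    [0,0,-125,0,0,0,1],
    [0,0,-150,0,0,0,1],
    [0,0,-160,0,0,0,1],
  ],
  newtons=30,
)

```text
t: 3.53
eef_pos: [0.519, -0.0007, 0.2234]
tool_rot: [0.001, 0.753, 0.657, 0.001]
ft_force: [1.2, 0.5, -0.7]
width: 0.0418
grip_force: 29.7
```

```bash
python3 -c "
from h import *
st();plan(.484,.350,.22,1.49)"
```

```text
t3.53 [ 0.519  -0.0007  0.2234] yaw -0.136 F [ 1.2  0.5 -0.7] w41.8 g29.7
shift [342.7 -82.2   3.1] rot [ 0.003  0.003 -1.626] rows 13.0
```

Emit:
arm_command(
  motion=[
    [20,-5,0,0,0,-0.1,1],
    [43,-10,0,0,0,-0.2,1],
    [64,-15,0,0,0,-0.3,1],
    [86,-20,0,0,0,-0.4,1],
    [107,-26,0,0,0,-0.5,1],
    [129,-31,0,0,0,-0.6,1],
    [150,-36,0,0,0,-0.7,1],
    [171,-41,0,0,0,-0.81,1],
  ],
)

```text
t: 4.2
eef_pos: [0.5001, 0.1754, 0.2195]
tool_rot: [-0.0, 0.431, 0.902, -0.0]
ft_force: [0.1, -0.1, -1.3]
width: 0.0419
grip_force: 29.7
```

```bash
python3 -c "
from h import *
st();plan(.484,.350,.22,1.49)"
```

```text
t4.20 [0.5001 0.1754 0.2195] yaw 0.679 F [ 0.1 -0.1 -1.3] w41.9 g29.7
shift [146.   97.1  -0.5] rot [-0.001 -0.001 -0.811] rows 6.5
```

Emit:
arm_command(
  motion=[
    [21,14,0,0,0,-0.115,1],
    [42,28,0,0,0,-0.23,1],
    [63,42,0,0,0,-0.35,1],
    [84,56,0,0,0,-0.46,1],
    [104,69,0,0,0,-0.58,1],
    [125,83,0,0,0,-0.7,1],
    [146,97,0,0,0,-0.81,1],
    [146,97,0,0,0,-0.81,1],
  ],
)

```text
t: 4.87
eef_pos: [0.4845, 0.3526, 0.2193]
tool_rot: [-0.0, 0.038, 0.999, 0.0]
ft_force: [-1.2, -0.7, -1.3]
width: 0.0419
grip_force: 29.7
```

```bash
python3 -c "
from h import *
snap('top','t2.png')
im=cv2.imread('pics/t2.png')
cv2.imwrite('pics/t2c.png',cv2.resize(im[130:290,120:390],None,fx=2.9,fy=2.9,interpolation=cv2.INTER_CUBIC))
st();plan(.484,.350,.12,1.49);print(proj('top',[[.4767,.3505,.018],[.484,.350,.21]]))"
```

```text
t4.92 [0.4847 0.3507 0.2192] yaw 1.488 F [ 0.  -1.  -1.5] w41.8 g29.7
shift [ 0.5 -0.7 99.2] rot [-0.    -0.001 -0.002] rows 2.4
[[188.2796403  210.82873585]
 [164.57663022 193.79399286]]
```

View pics/t2c.png

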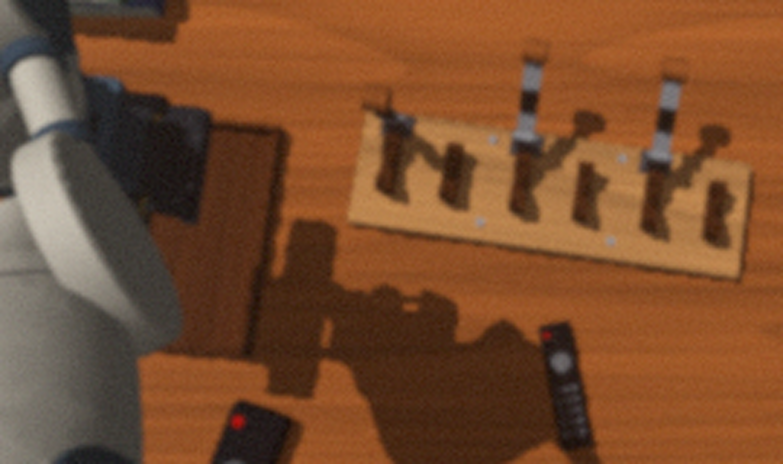

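The remote is off the jig; all six V-blocks are visible, and the gripper is over the tray at about (175,205) full-image. Lowering the remote.

Emit:
arm_command(
  motion=[
    [0,0,25,0,0,0,1],
    [0,0,55,0,0,0,1],
    [0,0,85,0,0,0,1],
    [0,0,115,0,0,0,1],
    [0,0,140,0,0,0,1],
    [0,0,160,0,0,0,1],
    [0,0,175,0,0,0,1],
    [0,0,184,0,0,0,1],
  ],
)

```text
t: 5.58
eef_pos: [0.4846, 0.3475, 0.0339]
tool_rot: [-0.001, 0.044, 0.999, -0.001]
ft_force: [-0.1, 0.0, -1.7]
width: 0.0417
grip_force: 29.7
```

Emit:
arm_command(
  motion=[
    [0,0,3,0,0,0,1],
    [0,0,6,0,0,0,1],
    [0,0,9,0,0,0,1],
    [0,0,11,0,0,0,1],
    [0,0,11,0,0,0,1],
    [0,0,11,0,0,0,0.6],
    [0,0,11,0,0,0,0.3],
    [0,0,11,0,0,0,0.2],
  ],
)

```text
t: 6.25
eef_pos: [0.4856, 0.3491, 0.0253]
tool_rot: [0.0, 0.043, 0.999, 0.0]
ft_force: [-0.8, -0.1, -1.0]
width: 0.0418
grip_force: 29.7
```

Emit:
arm_command(
  motion=[
    [0,0,0,0,0,0,-0.1],
    [0,0,0,0,0,0,-0.2],
    [0,0,0,0,0,0,-0.3],
    [0,0,0,0,0,0,-0.3],
    [0,0,0,0,0,0,-0.3],
    [0,0,-20,0,0,0,-0.3],
    [0,0,-45,0,0,0,-0.3],
    [0,0,-75,0,0,0,-0.3],
  ],
)

```text
t: 6.92
eef_pos: [0.4846, 0.3485, 0.0997]
tool_rot: [-0.001, 0.043, 0.999, -0.001]
ft_force: [0.3, -0.1, 0.4]
width: 0.0591
grip_force: 0.0
```

Emit:
arm_command(
  motion=[
    [0,0,-30,0,0,0,-0.6],
    [0,0,-60,0,0,0,-1],
    [0,0,-90,0,0,0,-1],
    [0,0,-120,0,0,0,-1],
    [0,-30,-130,0,0,0,-1],
    [0,-65,-130,0,0,0,-1],
    [0,-105,-130,0,0,0,-1],
    [0,-145,-130,0,0,0,-1],
  ],
)

```text
t: 7.58
eef_pos: [0.4724, 0.2033, 0.2302]
tool_rot: [0.0, 0.043, 0.999, 0.0]
ft_force: [0.7, -0.0, 0.7]
width: 0.0913
grip_force: 0.0
```

```bash
python3 -c "
from h import *
snap('side','s3.png');snap('top','t3.png')
a=cv2.imread('pics/s3.png');b=cv2.imread('pics/t3.png')
c=cv2.resize(a[120:270,170:400],(690,450));d=cv2.resize(b[140:290,140:300],(480,450))
cv2.imwrite('pics/m3.png',cv2.resize(np.hstack([c,d]),(800,308)))
st();plan(.498,-.336,.22,-.13)"
```

```text
t7.68 [0.472  0.2002 0.2301] yaw 1.481 F [ 0.1  0.3 -0.7] w91.5 g0.0
shift [ -74.2 -531.7   10.8] rot [-2.000e-03  1.000e-03  1.611e+00] rows 12.9
```

View pics/m3.png

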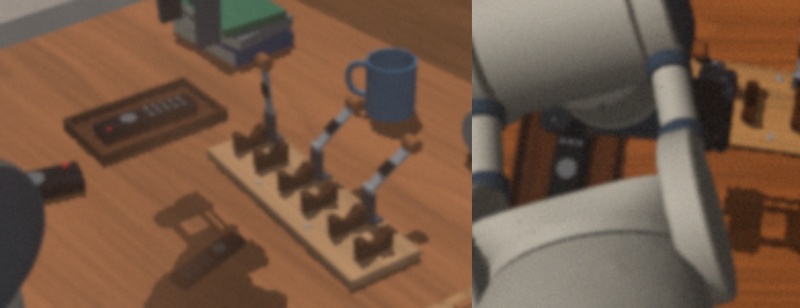

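The remote lies flat in the middle of the tray (crop (150,110)). Strap 1 stands upright, at crop (265,95), while straps 2 and 3 are back. Next I'll pinch knob 1 and swing strap 1 back.

```bash
cat >> h.py <<'E'
JT=np.array([.5206,.0221]); JA=-.1332
JR=np.array([[np.cos(JA),-np.sin(JA)],[np.sin(JA),np.cos(JA)]])
def jig(x,y): return JR@[x,y]+JT
def knob(i,a): return [*jig(.036-.082*np.cos(a),.124*(2-i)+.030),.064+.082*np.sin(a)]
E
python3 -c "
from h import *
k=knob(1,1.55);print(k);plan(k[0],k[1],.205,1.437);print(onz('top',[[398,110]],0.0),[knob(i,2.6) for i in (1,2,3)])"
```

```text
[np.float64(0.5750432367862383), np.float64(0.17018129162615164), np.float64(0.14598226866352726)]
shift [-105.4  -20.6   25. ] rot [-0.001 -0.001  0.044] rows 2.6
[[ 0.78622585 -0.23036007  0.        ]] [[np.float64(0.6463757788703226), np.float64(0.16062320274367695), np.float64(0.10627111248936007)], [np.float64(0.6299077763995993), np.float64(0.037721596185323725), np.float64(0.10627111248936007)], [np.float64(0.613439773928876), np.float64(-0.0851800103730295), np.float64(0.10627111248936007)]]
```

Emit:
arm_command(
  motion=[
    [-26,-5,6,0,0,0.01,-1],
    [-53,-10,12,0,0,0.02,-1],
    [-79,-15,18,0,0,0.03,-1],
    [-105,-21,25,0,0,0.044,-1],
    [-105,-21,45,0,0,0.044,-0.4],
    [-105,-21,65,0,0,0.044,0],
    [-105,-21,85,0,0,0.044,0],
    [-105,-21,85,0,0,0.044,0],
  ],
  newtons=12,
)

```text
t: 8.35
eef_pos: [0.5738, 0.1744, 0.1414]
tool_rot: [-0.003, 0.065, 0.998, -0.001]
ft_force: [-2.0, -0.6, -0.8]
width: 0.0674
grip_force: 0.0
```

Emit:
arm_command(
  motion=[
    [0,0,0,0,0,0,0.5],
    [0,0,0,0,0,0,1],
    [0,0,0,0,0,0,1],
    [0,0,0,0,0,0,1],
    [0,0,0,0,0,0,1],
    [0,0,0,0,0,0,1],
    [0,0,0,0,0,0,1],
    [0,0,0,0,0,0,1],
  ],
)

```text
t: 9.02
eef_pos: [0.5756, 0.1729, 0.1454]
tool_rot: [0.0, 0.065, 0.998, -0.001]
ft_force: [-1.2, -15.2, 7.8]
width: 0.0221
grip_force: 12.0
```

Emit:
arm_command(
  motion=[
    [-5,-2,0,0,0,0,1],
    [-12,-3,1,0,0,0,1],
    [-24,-3,3,0,0,0,1],
    [-36,-3,7,0,0,0,1],
    [-47,-3,13,0,0,0,1],
    [-56,-3,21,0,0,0,1],
    [-65,-3,30,0,0,0,1],
    [-72,-3,40,0,0,0,1],
  ],
)

```text
t: 9.68
eef_pos: [0.6491, 0.1627, 0.106]
tool_rot: [0.002, 0.065, 0.998, 0.001]
ft_force: [4.9, 4.2, 6.0]
width: 0.0219
grip_force: 12.0
```

```bash
python3 -c "
from h import *
st()"
```

```text
t9.68 [0.6491 0.1627 0.106 ] yaw 1.440 F [4.9 4.2 6. ] w21.9 g12.0
```

Knob 1 is at the position expected for about 2.6 rad. Releasing it, rising, and re-measuring the spindles.

Emit:
arm_command(
  motion=[
    [0,0,0,0,0,0,0.4],
    [0,0,0,0,0,0,-0.2],
    [0,0,0,0,0,0,-0.2],
    [0,0,0,0,0,0,-0.2],
    [0,0,-25,0,0,0,-0.2],
    [0,0,-55,0,0,0,-0.2],
    [0,0,-90,0,0,0,-0.2],
    [0,0,-120,0,0,0,-0.2],
  ],
)

```text
t: 10.35
eef_pos: [0.6463, 0.1622, 0.2274]
tool_rot: [0.0, 0.065, 0.998, 0.0]
ft_force: [-0.5, 0.3, -1.2]
width: 0.055
grip_force: 0.0
```

```bash
cat >> h.py <<'E'
def spindles(n="top",roi=(408,153,475,264)):
    im=read_camera(n)[:,:,::-1]
    hsv=cv2.cvtColor(cv2.GaussianBlur(im,(3,3),0),cv2.COLOR_BGR2HSV).astype(int)
    m=((hsv[:,:,1]>176)&(hsv[:,:,2]<150)).astype(np.uint8)*255
    z=np.zeros_like(m); x0,y0,x1,y1=roi; z[y0:y1,x0:x1]=m[y0:y1,x0:x1]
    z=cv2.morphologyEx(z,cv2.MORPH_OPEN,np.ones((3,3))); out=[]
    for c in cv2.findContours(z,cv2.RETR_EXTERNAL,cv2.CHAIN_APPROX_NONE)[0]:
        if cv2.contourArea(c)<80: continue
        w=onz(n,c.reshape(-1,2),0.02)[:,:2].astype(np.float32)*1000
        r=cv2.minAreaRect(w); b=cv2.boxPoints(r); e=[b[1]-b[0],b[2]-b[1]]; e=max(e,key=np.linalg.norm)
        yaw=np.arctan2(e[1],e[0])%np.pi-np.pi/2
        out.append((r[0][0]/1e3,r[0][1]/1e3,yaw)); print("spindle",np.round(out[-1],3),"px",c.reshape(-1,2).mean(0).round(),"size",np.round(r[1]))
    return out
E
python3 -c "
from h import *
st();s=spindles()
snap('top','t4.png')
for q in s: plan(q[0],q[1],.2,q[2])
print(proj('top',[knob(1,2.45),knob(1,2.6),knob(1,2.75)]))
im=cv2.imread('pics/t4.png');cv2.imwrite('pics/t4c.png',cv2.resize(im[120:270,230:480],(800,480)))"
```

```text
t10.35 [0.6463 0.1622 0.2274] yaw 1.440 F [-0.5  0.3 -1.2] w55.0 g0.0
spindle [ 0.402 -0.316  0.149] px [435. 242.] size [ 29. 117.]
spindle [ 0.4   -0.416  1.508] px [472. 244.] size [ 14. 109.]
spindle [ 0.497 -0.334 -0.125] px [440. 207.] size [117.  33.]
spindle [ 0.586 -0.367 -0.468] px [451. 176.] size [117.  36.]
spindle [ 0.641 -0.389  0.02 ] px [458. 156.] size [ 23. 101.]
shift [ 182.5 -506.9   28.2] rot [0.008 0.006 1.291] rows 12.9
shift [ 171.9 -605.8   28. ] rot [ 0.002  0.009 -0.068] rows 15.1
shift [  86.4 -512.5   29. ] rot [0.009 0.005 1.565] rows 12.5
shift [  -5.9 -533.3   29.7] rot [0.01  0.003 1.908] rows 15.3
shift [ -63.3 -547.7   30.2] rot [0.008 0.005 1.42 ] rows 13.2
[[256.52040913 142.58391415]
 [257.46280029 141.24000693]
 [258.32314353 140.61656481]]
```

View pics/t4c.png

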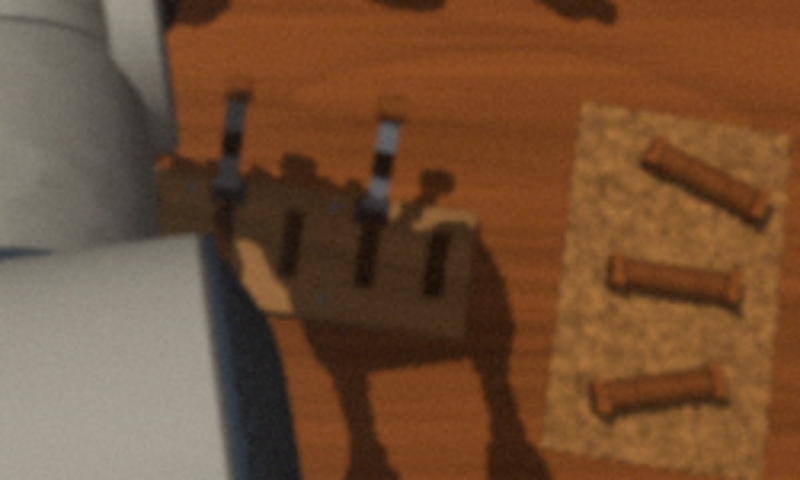

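The top view shows the three spindles undisturbed at pixels (435,242), (440,207) and (451,176); straps 2 and 3 are back. I'll take the lowest one first.

Emit:
arm_command(
  motion=[
    [12,-32,0,0,0,0.08,-0.2],
    [23,-64,0,0,0,0.16,-0.2],
    [35,-96,0,0,0,0.24,-0.2],
    [46,-128,0,0,0,0.32,-0.2],
    [58,-160,0,0,0,0.4,-0.2],
    [69,-192,0,0,0,0.48,-0.2],
    [81,-224,0,0,0,0.57,-0.2],
    [92,-256,0,0,0,0.65,-0.2],
  ],
  newtons=20,
)

```text
t: 11.12
eef_pos: [0.5206, -0.0807, 0.2249]
tool_rot: [-0.0, 0.383, 0.924, -0.0]
ft_force: [0.7, -1.1, -0.3]
width: 0.0551
grip_force: 0.0
```

```bash
python3 -c "
from h import *
st();plan(.402,-.316,.15,.149)"
```

```text
t11.12 [ 0.5206 -0.0807  0.2249] yaw 0.786 F [ 0.7 -1.1 -0.3] w55.1 g0.0
shift [ -82.5 -250.2   74.9] rot [-0.    -0.     0.637] rows 6.6
```

Emit:
arm_command(
  motion=[
    [-12,-36,5,0,0,0.09,-0.2],
    [-24,-72,12,0,0,0.18,-0.2],
    [-36,-107,22,0,0,0.27,-0.2],
    [-47,-143,35,0,0,0.36,-0.2],
    [-59,-179,50,0,0,0.45,-0.2],
    [-71,-215,62,0,0,0.54,-0.2],
    [-82,-250,75,0,0,0.637,-0.2],
    [-82,-250,75,0,0,0.637,-0.2],
  ],
)

```text
t: 11.78
eef_pos: [0.4011, -0.319, 0.1479]
tool_rot: [-0.001, 0.655, 0.756, -0.001]
ft_force: [0.5, 0.6, 0.1]
width: 0.0548
grip_force: 0.0
```

```bash
python3 -c "
from h import *
read_camera('top');st();plan(.402,-.316,.020,.149)"
```

```text
t11.83 [ 0.4023 -0.3169  0.1487] yaw 0.147 F [ 0.4  0.6 -0.4] w54.5 g0.0
shift [  0.8   0.  128.7] rot [-0.001 -0.001 -0.002] rows 3.1
```

Emit:
arm_command(
  motion=[
    [1,0,25,0,0,0,-0.2],
    [1,0,55,0,0,0,-0.2],
    [1,0,85,0,0,0,-0.2],
    [1,0,108,0,0,0,-0.2],
    [1,0,120,0,0,0,-0.2],
    [1,0,127,0,0,0,-0.2],
    [1,0,129,0,0,0,-0.2],
    [1,0,129,0,0,0,-0.2],
  ],
)

```text
t: 12.5
eef_pos: [0.4045, -0.3136, 0.0212]
tool_rot: [0.0, 0.651, 0.759, 0.0]
ft_force: [-0.5, 0.6, -0.1]
width: 0.0548
grip_force: 0.0
```

Emit:
arm_command(
  motion=[
    [0,0,0,0,0,0,0.3],
    [0,0,0,0,0,0,1],
    [0,0,0,0,0,0,1],
    [0,0,0,0,0,0,1],
    [0,0,0,0,0,0,1],
    [0,0,0,0,0,0,1],
    [0,0,0,0,0,0,1],
    [0,0,0,0,0,0,1],
  ],
)

```text
t: 13.17
eef_pos: [0.4043, -0.3142, 0.0213]
tool_rot: [0.0, 0.651, 0.759, -0.0]
ft_force: [-1.0, 0.8, 7.0]
width: 0.0255
grip_force: 20.0
```

Emit:
arm_command(
  motion=[
    [0,0,-8,0,0,0,1],
    [0,0,-25,0,0,0,1],
    [0,0,-50,0,0,0,1],
    [0,0,-75,0,0,0,1],
    [0,0,-100,0,0,0,1],
    [0,0,-125,0,0,0,1],
    [0,0,-145,0,0,0,1],
    [0,0,-150,0,0,0,1],
  ],
)

```text
t: 13.83
eef_pos: [0.4051, -0.3148, 0.1744]
tool_rot: [0.002, 0.651, 0.759, -0.0]
ft_force: [1.3, -0.0, -0.9]
width: 0.0257
grip_force: 20.0
```

```bash
python3 -c "
from h import *
st();print(jig(0,-.124));plan(*jig(0,-.124),.17,JA)"
```

```text
t13.83 [ 0.4051 -0.3148  0.1744] yaw 0.153 F [ 1.3 -0.  -0.9] w25.7 g20.0
[ 0.504132   -0.10080161]
shift [196.4 130.5   4.1] rot [0.003 0.003 0.286] rows 5.7
```

Emit:
arm_command(
  motion=[
    [28,19,0,0,0,0.04,1],
    [57,37,0,0,0,0.08,1],
    [85,56,0,0,0,0.12,1],
    [113,75,0,0,0,0.16,1],
    [141,93,0,0,0,0.2,1],
    [170,112,0,0,0,0.24,1],
    [198,131,0,0,0,0.286,1],
    [198,131,0,0,0,0.286,1],
  ],
)

```text
t: 14.5
eef_pos: [0.5049, -0.0938, 0.1708]
tool_rot: [-0.0, 0.753, 0.659, 0.001]
ft_force: [-0.1, -0.4, -0.9]
width: 0.0253
grip_force: 20.0
```

```bash
python3 -c "
from h import *
snap('side','s5.png');snap('top','t5.png');st();p=jig(0,-.122);plan(*p,.052,JA)
print(proj('side',[[*jig(0,-.124),.17]]))
a=cv2.imread('pics/s5.png');b=cv2.imread('pics/t5.png')
c=cv2.resize(a[110:270,270:430],(480,480));d=cv2.resize(b[130:290,300:406],(318,480))
cv2.imwrite('pics/m5.png',np.hstack([c,d]))"
```

```text
t14.60 [ 0.5035 -0.0972  0.1706] yaw -0.130 F [ 0.2 -0.6 -1.1] w25.7 g20.0
shift [ -1.5   1.2 118.6] rot [-0.001  0.     0.003] rows 2.8
[[345.01904329 187.45271218]]
```

View pics/m5.png

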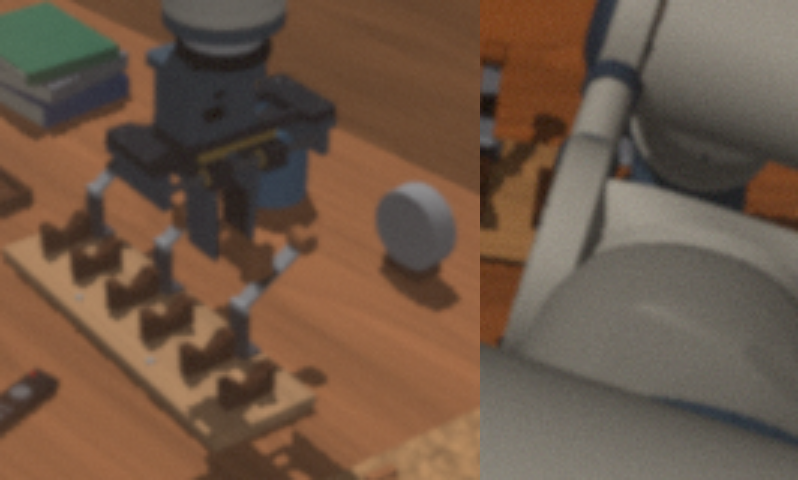

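The fingers hang above cradle 3 (crop (225,230)) holding the spindle, and all straps are clear. Descending.

Emit:
arm_command(
  motion=[
    [-1,1,20,0,0,0,1],
    [-2,1,45,0,0,0,1],
    [-2,1,70,0,0,0,1],
    [-2,1,90,0,0,0,1],
    [-2,1,104,0,0,0,1],
    [-2,1,113,0,0,0,1],
    [-2,1,118,0,0,0,1],
    [-2,1,120,0,0,0,1],
  ],
)

```text
t: 15.27
eef_pos: [0.5054, -0.1016, 0.0512]
tool_rot: [0.001, 0.753, 0.658, 0.001]
ft_force: [4.3, 0.1, 16.9]
width: 0.0262
grip_force: 20.0
```

Emit:
arm_command(
  motion=[
    [0,0,0,0,0,0,1],
    [0,0,0,0,0,0,1],
    [0,0,0,0,0,0,1],
    [0,0,0,0,0,0,1],
    [0,0,0,0,0,0,0.4],
    [0,0,0,0,0,0,0.2],
    [0,0,0,0,0,0,0.1],
    [0,0,0,0,0,0,0],
  ],
)

```text
t: 15.93
eef_pos: [0.5037, -0.1003, 0.0509]
tool_rot: [-0.0, 0.753, 0.659, -0.0]
ft_force: [0.2, 0.2, 0.1]
width: 0.0439
grip_force: 0.0
```

Emit:
arm_command(
  motion=[
    [0,0,-15,0,0,0,0],
    [0,0,-40,0,0,0,0],
    [0,0,-70,0,0,0,0],
    [0,0,-100,0,0,-0.1,0],
    [0,0,-130,0,0,-0.2,0],
    [0,0,-150,0,0,-0.32,0],
    [0,0,-150,0,0,-0.44,0],
    [0,0,-150,0,0,-0.56,0],
  ],
)

```text
t: 16.6
eef_pos: [0.5045, -0.1005, 0.2022]
tool_rot: [0.001, 0.539, 0.843, 0.0]
ft_force: [0.1, -0.1, -0.4]
width: 0.0454
grip_force: 0.0
```

```bash
python3 -c "
from h import *
snap('side','s6.png');st();p=knob(3,2.6);print(p);plan(p[0],p[1],.2,JA+np.pi/2)
for a in (2.45,2.55,2.65,2.75): print(a,proj('side',[knob(3,a),knob(2,a),knob(1,a)]).round(1).tolist())
print(proj('side',[[*jig(0,y),.045] for y in (-.179,-.124,-.069)]).round(0).tolist())
a=cv2.imread('pics/s6.png');cv2.imwrite('pics/s6c.png',cv2.resize(a[120:270,260:440],(720,600),interpolation=cv2.INTER_CUBIC))"
```

```text
t16.65 [ 0.504  -0.1004  0.2015] yaw 0.443 F [-0.6 -0.4 -0.2] w45.5 g0.0
[np.float64(0.613439773928876), np.float64(-0.0851800103730295), np.float64(0.10627111248936007)]
shift [-33.2 105.4   1.5] rot [ 0.     0.001 -0.995] rows 8.0
2.45 [[368.3, 188.2], [341.5, 169.2], [317.8, 152.3]]
2.55 [[369.6, 189.7], [342.9, 170.6], [319.2, 153.7]]
2.65 [[370.7, 191.4], [344.0, 172.3], [320.4, 155.4]]
2.75 [[371.7, 193.3], [345.0, 174.2], [321.3, 157.2]]
[[357.0, 238.0], [344.0, 228.0], [333.0, 218.0]]
```

View pics/s6c.png

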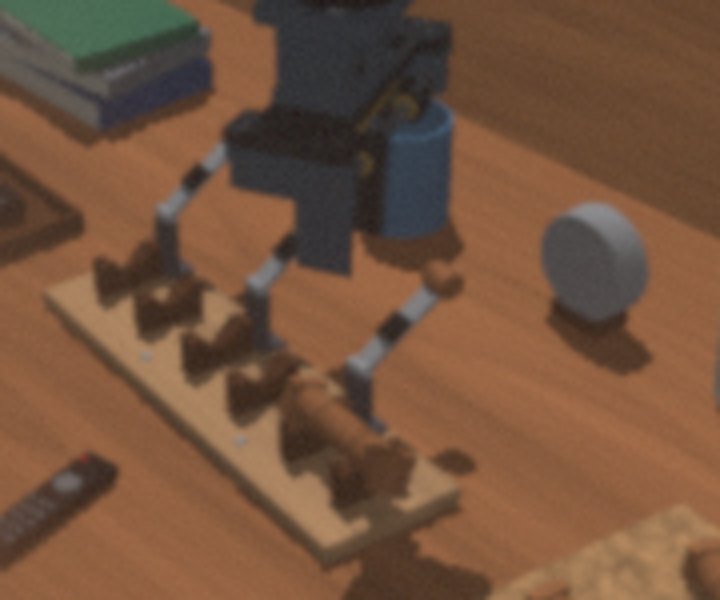

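The spindle sits in cradle 3, with ends at full-image (335,217) and (358,237), matching the predicted (333,218) and (357,238). Knob 3 at (370,190) reads about 2.57 rad. Going for knob 3.

Emit:
arm_command(
  motion=[
    [-4,13,0,0,0,-0.124,0],
    [-8,26,0,0,0,-0.248,0],
    [-12,39,0,0,0,-0.372,0],
    [-17,53,0,0,0,-0.496,0],
    [-21,66,0,0,0,-0.62,0],
    [-25,79,0,0,0,-0.744,0],
    [-29,92,0,0,0,-0.868,0],
    [-33,105,0,0,0,-0.992,0],
  ],
  newtons=12,
)

```text
t: 17.32
eef_pos: [0.6136, -0.0867, 0.2004]
tool_rot: [-0.001, 0.074, 0.997, 0.0]
ft_force: [0.0, 0.4, -0.4]
width: 0.0454
grip_force: 0.0
```

```bash
python3 -c "
from h import *
read_camera('side');st();p=knob(3,2.57);print(p);plan(p[0],p[1],p[2],JA+np.pi/2)"
```

```text
t17.37 [ 0.6158 -0.0866  0.2004] yaw 1.433 F [ 1.1  0.6 -0. ] w45.7 g0.0
[np.float64(0.6121517254594835), np.float64(-0.08500742039662185), np.float64(0.10835972207091307)]
shift [ 3.8  1.  92. ] rot [ 0.     0.    -0.005] rows 2.2
```

Emit:
arm_command(
  motion=[
    [2,1,20,0,0,0,0],
    [4,1,42,0,0,0,0],
    [4,1,64,0,0,0,0],
    [4,1,82,0,0,0,0],
    [4,1,93,0,0,0,0],
    [4,1,93,0,0,0,0],
    [4,1,93,0,0,0,0],
    [4,1,93,0,0,0,0],
  ],
)

```text
t: 18.03
eef_pos: [0.6101, -0.0856, 0.1089]
tool_rot: [0.001, 0.076, 0.997, -0.0]
ft_force: [-0.2, 1.1, 0.5]
width: 0.0456
grip_force: 0.0
```

Emit:
arm_command(
  motion=[
    [0,0,0,0,0,0,0.5],
    [0,0,0,0,0,0,1],
    [0,0,0,0,0,0,1],
    [0,0,0,0,0,0,1],
    [0,0,0,0,0,0,1],
    [0,0,0,0,0,0,1],
    [0,0,0,0,0,0,1],
    [0,0,0,0,0,0,1],
  ],
)

```text
t: 18.7
eef_pos: [0.6105, -0.0828, 0.1085]
tool_rot: [0.001, 0.076, 0.997, 0.002]
ft_force: [5.8, 23.0, 2.3]
width: 0.0223
grip_force: 12.0
```

```bash
python3 -c "
from h import *
st();p=knob(3,2.57);print(np.round(p,4))"
```

```text
t18.70 [ 0.6105 -0.0828  0.1085] yaw 1.419 F [ 5.8 23.   2.3] w22.3 g12.0
[ 0.6122 -0.085   0.1084]
```

Emit:
arm_command(
  motion=[
    [0,3,0,0,0,0,1],
    [8,4,-10,0,0,0,1],
    [17,4,-19,0,0,0,1],
    [28,4,-27,0,0,0,1],
    [40,4,-32,0,0,0,1],
    [53,4,-36,0,0,0,1],
    [66,4,-37.5,0,0,0,1],
    [79,4,-37,0,0,0,1],
  ],
  newtons=15,
)

```text
t: 19.37
eef_pos: [0.5329, -0.0714, 0.1462]
tool_rot: [0.002, 0.076, 0.997, -0.002]
ft_force: [1.4, -16.9, 0.6]
width: 0.0218
grip_force: 15.0
```

```bash
python3 -c "
from h import *
st();p=knob(3,1.45);print(np.round(p,4))"
```

```text
t19.37 [ 0.5329 -0.0714  0.1462] yaw 1.419 F [  1.4 -16.9   0.6] w21.8 g15.0
[ 0.534  -0.0745  0.1454]
```

Emit:
arm_command(
  motion=[
    [13,-3,3,0,0,0,1],
    [25,-3,7,0,0,0,1],
    [36,-4,14,0,0,0,1],
    [47,-4,22,0,0,0,1],
    [55,-4,32,0,0,0,1],
    [62,-4,43,0,0,0,1],
    [68,-4,55,0,0,0,1],
    [71,-4,67,0,0,0,1],
  ],
)

```text
t: 20.03
eef_pos: [0.4596, -0.0622, 0.0778]
tool_rot: [-0.001, 0.076, 0.997, 0.0]
ft_force: [-6.6, 2.4, 3.6]
width: 0.022
grip_force: 15.0
```

Emit:
arm_command(
  motion=[
    [1,0,5,0,0,0,1],
    [1,0,9,0,0,0,1],
    [1,0,12,0,0,0,1],
    [1,0,14,0,0,0,1],
    [1,0,14,0,0,0,1],
    [1,0,14,0,0,0,1],
    [1,0,14,0,0,0,1],
    [1,0,14,0,0,0,1],
  ],
)

```text
t: 20.7
eef_pos: [0.4579, -0.062, 0.0636]
tool_rot: [-0.002, 0.076, 0.997, 0.0]
ft_force: [-9.6, 2.1, -0.2]
width: 0.0218
grip_force: 15.1
```

```bash
python3 -c "
from h import *
st();p=knob(3,0);print(np.round(p,4))"
```

```text
t20.70 [ 0.4579 -0.062   0.0636] yaw 1.419 F [-9.6  2.1 -0.2] w21.8 g15.1
[ 0.4625 -0.065   0.064 ]
```

Emit:
arm_command(
  motion=[
    [2,0,1,0,0,0,1],
    [4,0,2,0,0,0,1],
    [4,0,3,0,0,0,1],
    [4,0,3,0,0,0,1],
    [4,0,3,0,0,0,1],
    [4,0,3,0,0,0,1],
    [4,0,3,0,0,0,1],
    [4,0,3,0,0,0,1],
  ],
)

```text
t: 21.37
eef_pos: [0.4575, -0.0621, 0.0613]
tool_rot: [0.001, 0.076, 0.997, -0.0]
ft_force: [3.6, 3.5, -0.4]
width: 0.0224
grip_force: 15.0
```

Emit:
arm_command(
  motion=[
    [0,0,1,0,0,0,1],
    [0,0,2,0,0,0,1],
    [0,0,3,0,0,0,1],
    [0,0,4,0,0,0,1],
    [0,0,4,0,0,0,1],
    [0,0,4,0,0,0,1],
    [0,0,4,0,0,0,1],
    [0,0,4,0,0,0,1],
  ],
)

```text
t: 22.03
eef_pos: [0.457, -0.062, 0.057]
tool_rot: [0.001, 0.076, 0.997, -0.0]
ft_force: [3.7, 4.5, -1.2]
width: 0.022
grip_force: 15.0
```

```bash
python3 -c "
from h import *
snap('side','s7.png');st()
print(proj('side',[knob(3,a) for a in (-.12,0,.12)]).round(1).tolist())
a=cv2.imread('pics/s7.png');cv2.imwrite('pics/s7c.png',cv2.resize(a[170:270,280:400],(720,600),interpolation=cv2.INTER_CUBIC))"
```

```text
t22.08 [ 0.457 -0.062  0.057] yaw 1.419 F [4.8 3.7 0.2] w21.6 g15.0
[[323.8, 225.0], [323.5, 222.0], [323.7, 218.9]]
```

View pics/s7c.png

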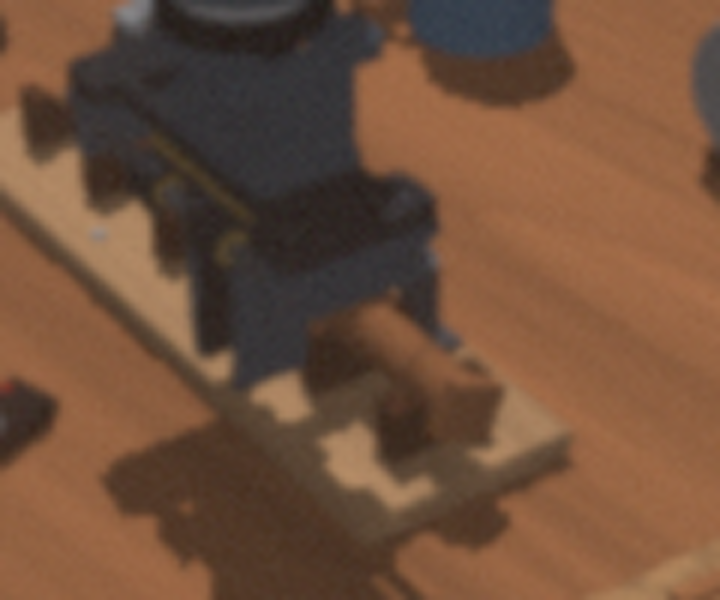

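The gripper holds knob 3 at about crop (240,330) beside the seated spindle. There's no vertical resistance yet, so I'll press a little lower.

Emit:
arm_command(
  motion=[
    [0,0,1,0,0,0,1],
    [0,0,2,0,0,0,1],
    [0,0,3,0,0,0,1],
    [0,0,3,0,0,0,1],
    [0,0,3,0,0,0,1],
    [0,0,3,0,0,0,1],
    [0,0,3,0,0,0,1],
    [0,0,3,0,0,0,1],
  ],
)

```text
t: 22.75
eef_pos: [0.4568, -0.062, 0.0539]
tool_rot: [0.0, 0.076, 0.997, -0.0]
ft_force: [4.2, 3.7, -1.0]
width: 0.0221
grip_force: 15.0
```

```bash
python3 -c "
from h import *
for i in range(3): read_camera('side');st()"
```

```text
t22.80 [ 0.4568 -0.062   0.0539] yaw 1.419 F [ 4.4  4.2 -0.2] w21.9 g15.0
t22.85 [ 0.4568 -0.062   0.0539] yaw 1.419 F [ 4.1  3.2 -0.7] w22.0 g15.0
t22.90 [ 0.4567 -0.062   0.0539] yaw 1.419 F [4.4 4.2 0.8] w22.0 g15.0
```

Emit:
arm_command(
  motion=[
    [0,0,0,0,0,0,0.4],
    [0,0,0,0,0,0,0.2],
    [0,0,0,0,0,0,0.1],
    [0,0,0,0,0,0,0],
    [0,0,-15,0,0,0,0],
    [0,0,-40,0,0,0,0],
    [0,0,-70,0,0,0,0],
    [0,0,-100,0,0,0,0],
  ],
)

```text
t: 23.57
eef_pos: [0.4557, -0.0619, 0.1548]
tool_rot: [-0.001, 0.076, 0.997, 0.0]
ft_force: [0.7, 0.2, 0.7]
width: 0.0455
grip_force: 0.0
```

Emit:
arm_command(
  motion=[
    [0,0,-20,0,0,0,0],
    [0,-25,-40,0,0,0.1,0],
    [0,-60,-50,0,0,0.2,0],
    [0,-100,-50,0,0,0.3,0],
    [0,-140,-50,0,0,0.4,0],
    [0,-180,-50,0,0,0.5,0],
    [0,-210,-50,0,0,0.6,0],
    [0,-230,-50,0,0,0.7,0],
  ],
)

```text
t: 24.23
eef_pos: [0.4207, -0.2923, 0.2039]
tool_rot: [0.0, 0.416, 0.909, -0.0]
ft_force: [-0.0, 0.3, 0.5]
width: 0.0457
grip_force: 0.0
```

```bash
python3 -c "
from h import *
snap('side','s8.png');snap('top','t8.png');st()
print(proj('side',[knob(3,a) for a in (-.12,0,.12,.3)]).round(1).tolist(),proj('top',[knob(3,a) for a in (-.12,0,.12,.3)]).round(1).tolist())
a=cv2.imread('pics/s8.png');b=cv2.imread('pics/t8.png');cv2.imwrite('pics/s8c.png',np.hstack([cv2.resize(a[180:260,280:380],(450,360),interpolation=cv2.INTER_CUBIC),cv2.resize(b[150:250,300:390],(324,360),interpolation=cv2.INTER_CUBIC)]))
spindles()"
```

```text
t24.33 [ 0.421  -0.2922  0.2037] yaw 0.712 F [ 0.5 -0.3 -0.4] w45.4 g0.0
[[323.8, 225.0], [323.5, 222.0], [323.7, 218.9], [324.6, 214.0]] [[343.4, 216.0], [343.7, 215.7], [344.1, 214.9], [344.7, 212.8]]
spindle [ 0.591 -0.364 -0.427] px [448. 174.] size [105.  29.]
spindle [ 0.642 -0.389  0.02 ] px [458. 155.] size [ 21. 101.]
```

View pics/s8c.png

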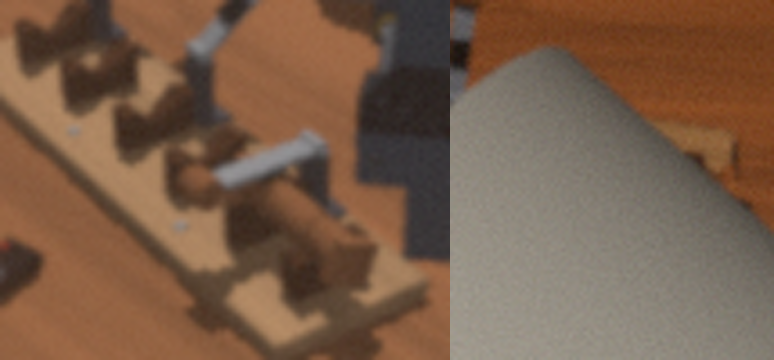

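Knob 3 appears at side (324,221), the projection for an angle of about 0.0 to 0.04, with the strap lying across the spindle. Top view of the other spindles is occluded here, so I'll check them in the side view.

```bash
python3 -c "
from h import *
a=cv2.imread('pics/s8.png')
for q in [(.497,-.334,-.125),(.586,-.367,-.468)]:
    d=np.array([-np.sin(q[2]),np.cos(q[2])])*.055
    e=proj('side',[[q[0]+d[0],q[1]+d[1],.017],[q[0],q[1],.017],[q[0]-d[0],q[1]-d[1],.017]]); print(e.round(0).tolist())
    cv2.line(a,tuple(int(v) for v in e[0].round()),tuple(int(v) for v in e[2].round()),(0,255,0),1)
cv2.imwrite('pics/s8d.png',cv2.resize(a[230:340,330:490],(640,440)))
plan(.497,-.334,.2037,-.125)"
```

```text
[[395.0, 270.0], [410.0, 282.0], [427.0, 296.0]]
[[435.0, 258.0], [445.0, 272.0], [456.0, 288.0]]
shift [-82.8  28.5  -0.1] rot [-0.    -0.     0.842] rows 6.7
```

View pics/s8d.png

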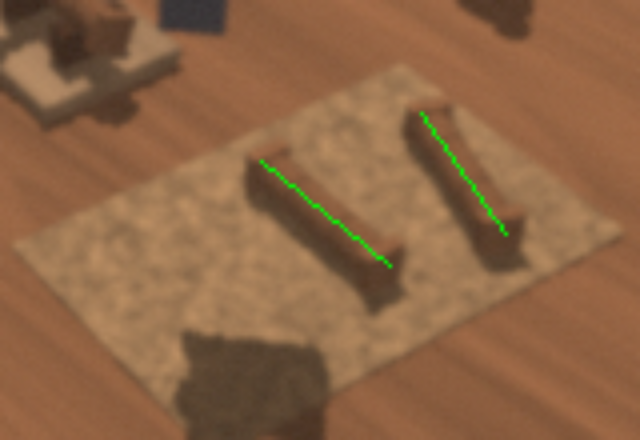

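Both spindles are where they were measured: the green lines at crop (325,215) and (463,175) lie on their upper faces. Picking the middle one.

Emit:
arm_command(
  motion=[
    [-10,4,0,0,0,0.105,-0.2],
    [-21,7,0,0,0,0.21,-0.2],
    [-31,11,0,0,0,0.315,-0.2],
    [-41,14,0,0,0,0.42,-0.2],
    [-52,18,0,0,0,0.525,-0.2],
    [-62,21,0,0,0,0.63,-0.2],
    [-73,25,0,0,0,0.735,-0.2],
    [-83,28,0,0,0,0.84,-0.2],
  ],
  newtons=20,
)

```text
t: 25.05
eef_pos: [0.4981, -0.332, 0.2038]
tool_rot: [-0.0, 0.749, 0.662, 0.0]
ft_force: [0.4, -0.2, 0.2]
width: 0.0547
grip_force: 0.0
```

```bash
python3 -c "
from h import *
read_camera('side');st();plan(.497,-.334,.020,-.125)"
```

```text
t25.10 [ 0.4994 -0.333   0.2038] yaw -0.131 F [ 0.5 -0.4 -0.4] w54.2 g0.0
shift [ -1.3  -2.4 183.8] rot [ 0.001  0.    -0.006] rows 4.4
```

Emit:
arm_command(
  motion=[
    [-1,-2,30,0,0,0,-0.2],
    [-1,-2,65,0,0,0,-0.2],
    [-1,-2,100,0,0,0,-0.2],
    [-1,-2,135,0,0,0,-0.2],
    [-1,-2,160,0,0,0,-0.2],
    [-1,-2,176,0,0,0,-0.2],
    [-1,-2,183,0,0,0,-0.2],
    [-1,-2,184,0,0,0,-0.2],
  ],
)

```text
t: 25.77
eef_pos: [0.4946, -0.3326, 0.0188]
tool_rot: [-0.001, 0.747, 0.664, -0.0]
ft_force: [-0.4, -0.3, 0.3]
width: 0.0545
grip_force: 0.0
```

Emit:
arm_command(
  motion=[
    [0,0,0,0,0,0,0.3],
    [0,0,0,0,0,0,1],
    [0,0,0,0,0,0,1],
    [0,0,0,0,0,0,1],
    [0,0,0,0,0,0,1],
    [0,0,0,0,0,0,1],
    [0,0,0,0,0,0,1],
    [0,0,0,0,0,0,1],
  ],
)

```text
t: 26.43
eef_pos: [0.4957, -0.3344, 0.0208]
tool_rot: [0.001, 0.749, 0.663, 0.0]
ft_force: [-0.7, 1.1, 9.0]
width: 0.0255
grip_force: 19.9
```

Emit:
arm_command(
  motion=[
    [0,0,-8,0,0,0,1],
    [0,0,-25,0,0,0,1],
    [0,0,-50,0,0,0,1],
    [0,0,-75,0,0,0,1],
    [0,0,-100,0,0,0,1],
    [0,0,-125,0,0,0,1],
    [0,0,-145,0,0,0,1],
    [0,0,-150,0,0,0,1],
  ],
)

```text
t: 27.1
eef_pos: [0.4963, -0.3349, 0.1739]
tool_rot: [0.002, 0.749, 0.663, 0.0]
ft_force: [0.2, -0.7, 0.0]
width: 0.0254
grip_force: 19.9
```

```bash
python3 -c "
from h import *
st();print(jig(0,0));plan(*jig(0,0),.17,JA)"
```

```text
t27.10 [ 0.4963 -0.3349  0.1739] yaw -0.121 F [ 0.2 -0.7  0. ] w25.4 g19.9
[0.5206 0.0221]
shift [357.4 -19.    2.9] rot [0.004 0.003 0.012] rows 8.6
```

Emit:
arm_command(
  motion=[
    [40,-2,0,0,0,0,1],
    [80,-4,0,0,0,0,1],
    [120,-6,0,0,0,0,1],
    [160,-8,0,0,0,0.01,1],
    [200,-11,0,0,0,0.01,1],
    [240,-13,0,0,0,0.01,1],
    [280,-15,0,0,0,0.01,1],
    [320,-17,0,0,0,0.01,1],
  ],
)

```text
t: 27.77
eef_pos: [0.5165, -0.0125, 0.1699]
tool_rot: [-0.0, 0.752, 0.659, -0.0]
ft_force: [0.8, -0.3, -0.6]
width: 0.0257
grip_force: 19.9
```

Emit:
arm_command(
  motion=[
    [20,-1,0,0,0,0,1],
    [34,-2,2,0,0,0,1],
    [37,-2,2,0,0,0,1],
    [37,-2,2,0,0,0,1],
    [37,-2,2,0,0,0,1],
    [37,-2,2,0,0,0,1],
    [37,-2,2,0,0,0,1],
    [37,-2,2,0,0,0,1],
  ],
)

```text
t: 28.43
eef_pos: [0.5199, 0.0218, 0.1679]
tool_rot: [0.0, 0.752, 0.659, -0.0]
ft_force: [-0.7, -0.3, -1.0]
width: 0.0257
grip_force: 19.9
```

```bash
python3 -c "
from h import *
snap('side','s9.png');st();plan(*jig(0,0),.0500,JA)
print(proj('side',[[*jig(0,y),.167] for y in (-.055,.055)]).round(1).tolist())
a=cv2.imread('pics/s9.png');cv2.imwrite('pics/s9c.png',cv2.resize(a[130:250,260:400],(700,600),interpolation=cv2.INTER_CUBIC))"
```

```text
t28.48 [0.5199 0.0219 0.168 ] yaw -0.132 F [-0.1  0.2 -0.1] w25.5 g19.9
shift [  0.3   0.7 118. ] rot [0.    0.    0.001] rows 2.8
[[329.5, 176.8], [307.0, 159.9]]
```

View pics/s9c.png

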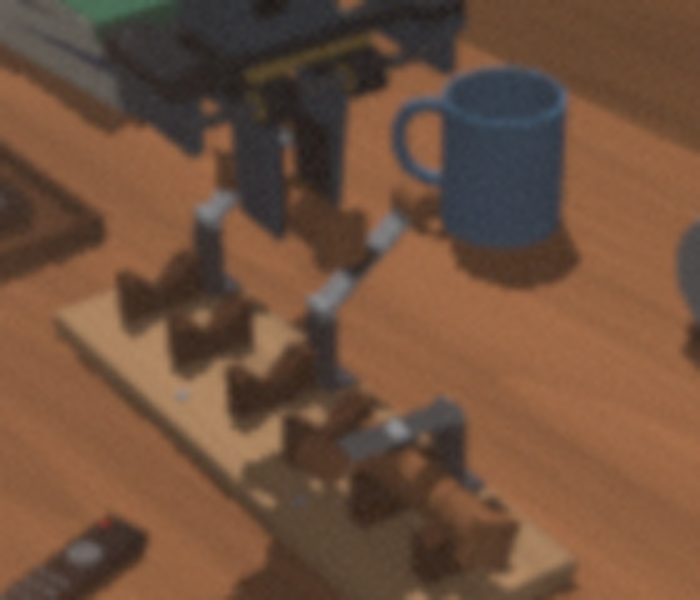

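The held spindle's near end shows at full-image (329,178), against a predicted (330,177), so it's centred; strap 3 lies down on the first spindle. Only one picture view remains, so from here I'll check numerically. Lowering.

Emit:
arm_command(
  motion=[
    [0,1,20,0,0,0,1],
    [0,1,45,0,0,0,1],
    [0,1,70,0,0,0,1],
    [0,1,90,0,0,0,1],
    [0,1,104,0,0,0,1],
    [0,1,113,0,0,0,1],
    [0,1,117,0,0,0,1],
    [0,1,119,0,0,0,1],
  ],
)

```text
t: 29.15
eef_pos: [0.5229, 0.022, 0.0495]
tool_rot: [0.001, 0.752, 0.659, 0.001]
ft_force: [3.8, -1.8, 17.9]
width: 0.0254
grip_force: 20.0
```

Emit:
arm_command(
  motion=[
    [0,0,0,0,0,0,1],
    [0,0,0,0,0,0,1],
    [0,0,0,0,0,0,1],
    [0,0,0,0,0,0,1],
    [0,0,0,0,0,0,0.4],
    [0,0,0,0,0,0,0.2],
    [0,0,0,0,0,0,0.1],
    [0,0,0,0,0,0,0],
  ],
)

```text
t: 29.82
eef_pos: [0.5205, 0.0224, 0.049]
tool_rot: [-0.0, 0.752, 0.659, -0.0]
ft_force: [-0.1, -0.4, -0.7]
width: 0.044
grip_force: 0.0
```

Emit:
arm_command(
  motion=[
    [0,0,-15,0,0,0,0],
    [0,0,-40,0,0,0,0],
    [0,0,-70,0,0,0,0],
    [0,0,-100,0,0,-0.1,0],
    [0,0,-130,0,0,-0.2,0],
    [0,0,-150,0,0,-0.32,0],
    [0,0,-150,0,0,-0.44,0],
    [0,0,-150,0,0,-0.56,0],
  ],
)

```text
t: 30.48
eef_pos: [0.5213, 0.0224, 0.2003]
tool_rot: [0.001, 0.538, 0.843, 0.001]
ft_force: [-0.5, -1.1, -0.1]
width: 0.0458
grip_force: 0.0
```

```bash
python3 -c "
from h import *
snap('side','s10.png');st();p=knob(2,2.55);plan(p[0],p[1],.2,JA+np.pi/2)"
```

```text
t30.53 [0.5208 0.0225 0.1996] yaw 0.445 F [-0.5  0.3  0.2] w45.5 g0.0
shift [-32.  103.2  -0.4] rot [ 0.     0.001 -0.993] rows 7.9
```

Emit:
arm_command(
  motion=[
    [-4,13,0,0,0,-0.124,0],
    [-8,26,0,0,0,-0.248,0],
    [-12,39,0,0,0,-0.372,0],
    [-16,52,0,0,0,-0.496,0],
    [-20,65,0,0,0,-0.62,0],
    [-24,78,0,0,0,-0.744,0],
    [-28,91,0,0,0,-0.868,0],
    [-32,103,0,0,0,-0.992,0],
  ],
  newtons=12,
)

```text
t: 31.2
eef_pos: [0.6281, 0.0364, 0.1984]
tool_rot: [-0.001, 0.073, 0.997, -0.0]
ft_force: [0.3, -0.2, -1.1]
width: 0.0455
grip_force: 0.0
```

```bash
python3 -c "
from h import *
read_camera('top');st();p=knob(2,2.56);plan(p[0],p[1],p[2],JA+np.pi/2)"
```

```text
t31.25 [0.6301 0.0364 0.1984] yaw 1.435 F [ 0.5 -0.7 -0.1] w45.6 g0.0
shift [ 2.2  1.2 89.3] rot [ 0.     0.    -0.003] rows 2.1
```

Emit:
arm_command(
  motion=[
    [1,2,20,0,0,0,0],
    [2,2,42,0,0,0,0],
    [2,2,64,0,0,0,0],
    [2,2,80,0,0,0,0],
    [2,2,89,0,0,0,0],
    [2,2,89,0,0,0,0],
    [2,2,89,0,0,0,0],
    [2,2,89,0,0,0,0],
  ],
)

```text
t: 31.92
eef_pos: [0.6267, 0.0384, 0.1109]
tool_rot: [0.001, 0.075, 0.997, 0.0]
ft_force: [-0.9, 0.2, -0.2]
width: 0.0454
grip_force: 0.0
```

Emit:
arm_command(
  motion=[
    [0,0,0,0,0,0,0.5],
    [0,0,0,0,0,0,1],
    [0,0,0,0,0,0,1],
    [0,0,0,0,0,0,1],
    [0,0,0,0,0,0,1],
    [0,0,0,0,0,0,1],
    [0,0,0,0,0,0,1],
    [0,0,0,0,0,0,1],
  ],
)

```text
t: 32.58
eef_pos: [0.6268, 0.0403, 0.1105]
tool_rot: [0.001, 0.075, 0.997, 0.001]
ft_force: [2.5, 15.6, 2.2]
width: 0.0223
grip_force: 12.0
```

```bash
python3 -c "
from h import *
st();p=knob(2,2.56);print(np.round(p,4))"
```

```text
t32.58 [0.6268 0.0403 0.1105] yaw 1.421 F [ 2.5 15.6  2.2] w22.3 g12.0
[0.6282 0.038  0.109 ]
```

Emit:
arm_command(
  motion=[
    [0,2,0,0,0,0,1],
    [8,2,-10,0,0,0,1],
    [17,2,-19,0,0,0,1],
    [28,2,-27,0,0,0,1],
    [40,2,-32,0,0,0,1],
    [53,2,-36,0,0,0,1],
    [66,2,-37.5,0,0,0,1],
    [79,2,-37,0,0,0,1],
  ],
  newtons=15,
)

```text
t: 33.25
eef_pos: [0.5475, 0.0515, 0.1481]
tool_rot: [0.001, 0.075, 0.997, -0.001]
ft_force: [4.0, -9.1, -6.8]
width: 0.0219
grip_force: 15.0
```

```bash
python3 -c "
from h import *
st();p=knob(2,1.45);print(np.round(p,4))"
```

```text
t33.25 [0.5475 0.0515 0.1481] yaw 1.421 F [ 4.  -9.1 -6.8] w21.9 g15.0
[0.5505 0.0484 0.1454]
```

Emit:
arm_command(
  motion=[
    [11,-2,5,0,0,0,1],
    [23,-2,9,0,0,0,1],
    [34,-3,16,0,0,0,1],
    [45,-3,24,0,0,0,1],
    [53,-3,34,0,0,0,1],
    [60,-3,45,0,0,0,1],
    [66,-3,57,0,0,0,1],
    [69,-3,69,0,0,0,1],
  ],
)

```text
t: 33.92
eef_pos: [0.4781, 0.0602, 0.0785]
tool_rot: [0.0, 0.075, 0.997, 0.0]
ft_force: [-2.7, 6.6, 3.6]
width: 0.0221
grip_force: 15.0
```

Emit:
arm_command(
  motion=[
    [1,0,4,0,0,0,1],
    [1,0,8,0,0,0,1],
    [1,0,12,0,0,0,1],
    [1,0,16,0,0,0,1],
    [1,0,19,0,0,0,1],
    [1,0,22,0,0,0,1],
    [1,0,22,0,0,0,1],
    [1,0,22,0,0,0,1],
  ],
)

```text
t: 34.58
eef_pos: [0.4768, 0.0603, 0.0566]
tool_rot: [-0.001, 0.075, 0.997, 0.0]
ft_force: [-5.8, 9.1, 3.1]
width: 0.022
grip_force: 15.0
```

```bash
python3 -c "
from h import *
st();p=knob(2,0);print(np.round(p,4))"
```

```text
t34.58 [0.4768 0.0603 0.0566] yaw 1.421 F [-5.8  9.1  3.1] w22.0 g15.0
[0.479  0.0579 0.064 ]
```

Emit:
arm_command(
  motion=[
    [0,0,0,0,0,0,0.3],
    [0,0,0,0,0,0,0.2],
    [0,0,0,0,0,0,0.2],
    [0,0,-20,0,0,0,0.2],
    [0,0,-40,0,0,0,0.6],
    [0,0,-48,0,0,0,1],
    [0,0,-48,0,0,0,1],
    [0,0,-48,0,0,0,1],
  ],
)

```text
t: 35.25
eef_pos: [0.4788, 0.0596, 0.104]
tool_rot: [0.001, 0.075, 0.997, 0.0]
ft_force: [-0.3, 0.2, 0.1]
width: 0.0129
grip_force: 0.0
```

Emit:
arm_command(
  motion=[
    [0,0,4,0,0,0,1],
    [0,0,8,0,0,0,1],
    [0,0,11,0,0,0,1],
    [0,0,13,0,0,0,1],
    [0,0,14,0,0,0,1],
    [0,0,15,0,0,0,1],
    [0,0,15.5,0,0,0,1],
    [0,0,16,0,0,0,1],
  ],
)

```text
t: 35.92
eef_pos: [0.4784, 0.0597, 0.088]
tool_rot: [-0.0, 0.075, 0.997, -0.0]
ft_force: [-3.8, -0.2, 9.0]
width: 0.0008
grip_force: 4.8
```

```bash
python3 -c "
from h import *
read_camera('side');st()"
```

```text
t35.97 [0.4784 0.0597 0.088 ] yaw 1.421 F [-3.5  0.4  7.2] w0.5 g3.7
```

Fingertips press on knob 2 at 7 to 9 N with no give, so strap 2 is down. Checking knob 3 the same way.

Emit:
arm_command(
  motion=[
    [0,0,-15,0,0,0,1],
    [0,-15,-25,0,0,0,1],
    [0,-50,-25,0,0,0,1],
    [0,-85,-25,0,0,0,1],
    [0,-115,-25,0,0,0,1],
    [0,-124,-25,0,0,0,1],
    [0,-124,-15,0,0,0,1],
    [0,-124,-8,0,0,0,1],
  ],
)

```text
t: 36.63
eef_pos: [0.4603, -0.0635, 0.0957]
tool_rot: [0.0, 0.076, 0.997, -0.0]
ft_force: [0.1, -1.2, -0.6]
width: 0.0003
grip_force: 0.0
```

Emit:
arm_command(
  motion=[
    [0,0,3,0,0,0,1],
    [0,0,5,0,0,0,1],
    [0,0,6,0,0,0,1],
    [0,0,7,0,0,0,1],
    [0,0,7.5,0,0,0,1],
    [0,0,8,0,0,0,1],
    [0,0,8,0,0,0,1],
    [0,0,8,0,0,0,1],
  ],
)

```text
t: 37.3
eef_pos: [0.4601, -0.0625, 0.0882]
tool_rot: [0.0, 0.075, 0.997, 0.0]
ft_force: [-1.3, 3.4, 5.2]
width: 0.0001
grip_force: 2.7
```

```bash
python3 -c "
from h import *
read_camera('side');st()"
```

```text
t37.35 [ 0.4601 -0.0625  0.0882] yaw 1.421 F [-1.8  3.8  6. ] w0.8 g2.7
```

Emit:
arm_command(
  motion=[
    [0,0,-25,0,0,0,0.5],
    [0,0,-60,0,0,0.1,0],
    [0,0,-95,0,0,0.2,-0.2],
    [0,0,-120,0,0,0.3,-0.2],
    [0,0,-125,0,0,0.4,-0.2],
    [0,0,-125,0,0,0.5,-0.2],
    [0,0,-125,0,0,0.6,-0.2],
    [0,0,-125,0,0,0.7,-0.2],
  ],
)

```text
t: 38.02
eef_pos: [0.4604, -0.0628, 0.2134]
tool_rot: [0.001, 0.414, 0.91, 0.0]
ft_force: [-0.7, 0.2, -0.3]
width: 0.0505
grip_force: 0.0
```

```bash
python3 -c "
from h import *
st()
for q in spindles(): plan(q[0],q[1],.2,q[2])"
```

```text
t38.02 [ 0.4604 -0.0628  0.2134] yaw 0.716 F [-0.7  0.2 -0.3] w50.5 g0.0
spindle [ 0.397 -0.415  1.508] px [472. 245.] size [ 14. 104.]
spindle [ 0.583 -0.372 -0.405] px [453. 176.] size [103.  28.]
spindle [ 0.642 -0.391  0.02 ] px [459. 155.] size [21. 95.]
shift [-226.5 -277.5   13.3] rot [ 0.     0.001 -0.8  ] rows 8.6
shift [-314.4 -108.4   13.4] rot [1.000e-03 0.000e+00 1.113e+00] rows 8.9
shift [-367.8  -75.8   13.5] rot [0.001 0.    0.688] rows 9.0
```

Emit:
arm_command(
  motion=[
    [-36,-12,0,0,0,0.12,-0.2],
    [-72,-24,0,0,0,0.24,-0.2],
    [-108,-36,0,0,0,0.36,-0.2],
    [-144,-48,0,0,0,0.48,-0.2],
    [-180,-60,0,0,0,0.6,-0.2],
    [-216,-73,0,0,0,0.72,-0.2],
    [-252,-87,0,0,0,0.84,-0.2],
    [-280,-100,0,0,0,0.96,-0.2],
  ],
  newtons=20,
)

```text
t: 38.73
eef_pos: [0.5707, -0.3418, 0.2128]
tool_rot: [0.0, 0.787, 0.616, 0.0]
ft_force: [-0.1, 0.3, 0.4]
width: 0.0544
grip_force: 0.0
```

```bash
python3 -c "
from h import *
a=snap('side','s11.png')[:,:,::-1];st();plan(.585,-.367,.2,-.46)
for f in ('s8.png','s11.png'):
    a=cv2.imread('pics/'+f)
    hsv=cv2.cvtColor(cv2.GaussianBlur(a,(3,3),0),cv2.COLOR_BGR2HSV).astype(int)
    m=((hsv[:,:,1]>170)&(hsv[:,:,2]<150)).astype(np.uint8)*255
    z=np.zeros_like(m);z[250:300,425:468]=m[250:300,425:468]
    for c in cv2.findContours(z,cv2.RETR_EXTERNAL,cv2.CHAIN_APPROX_NONE)[0]:
        if cv2.contourArea(c)>80:
            r=cv2.minAreaRect(onz('side',c.reshape(-1,2),.015)[:,:2].astype(np.float32)*1e3); print(f,r,cv2.boundingRect(c))
"
```

```text
t38.78 [ 0.5716 -0.3465  0.2126] yaw -0.255 F [-4.6 -3.4 -1. ] w54.6 g0.0
shift [-16.5  18.1  12.6] rot [0.002 0.002 0.205] rows 1.6
```

```bash
python3 -c "
from h import *
for f in ('s8.png','s11.png'):
    a=cv2.imread('pics/'+f)
    hsv=cv2.cvtColor(cv2.GaussianBlur(a,(3,3),0),cv2.COLOR_BGR2HSV).astype(int)
    print([hsv[y,x].tolist() for x,y in ((445,272),(440,266),(452,282),(425,272),(460,268))])
    m=((hsv[:,:,0]<11)).astype(np.uint8)*255
    z=np.zeros_like(m);z[248:302,425:475]=m[248:302,425:475]
    z=cv2.morphologyEx(z,cv2.MORPH_OPEN,np.ones((3,3)))
    for c in cv2.findContours(z,cv2.RETR_EXTERNAL,cv2.CHAIN_APPROX_NONE)[0]:
        if cv2.contourArea(c)>40:
            r=cv2.minAreaRect(onz('side',c.reshape(-1,2),.02)[:,:2].astype(np.float32)*1e3); print(f,np.round(r[0]),np.round(r[1]),r[2],cv2.boundingRect(c),cv2.contourArea(c))
"
```

```text
[[12, 139, 136], [12, 137, 123], [12, 140, 142], [15, 120, 166], [13, 128, 157]]
[[12, 139, 136], [12, 139, 123], [12, 139, 141], [15, 119, 165], [13, 128, 157]]
```

The side pixels on the third spindle are unchanged since the last check, so it has not moved. Aligning and picking it.

Emit:
arm_command(
  motion=[
    [-8,9,0,0,0,0.1,-0.2],
    [-16,18,5,0,0,0.21,-0.2],
    [-16,18,12,0,0,0.21,-0.2],
    [-16,18,12,0,0,0.21,-0.2],
    [-16,18,12,0,0,0.21,-0.2],
    [-16,18,12,0,0,0.21,-0.2],
    [-16,18,12,0,0,0.21,-0.2],
    [-16,18,12,0,0,0.21,-0.2],
  ],
)

```text
t: 39.45
eef_pos: [0.5836, -0.3587, 0.2014]
tool_rot: [0.0, 0.846, 0.533, 0.0]
ft_force: [-0.7, -0.5, 1.6]
width: 0.0547
grip_force: 0.0
```

```bash
python3 -c "
from h import *
st();plan(.586,-.367,.020,-.465)"
```

```text
t39.45 [ 0.5836 -0.3587  0.2014] yaw -0.447 F [-0.7 -0.5  1.6] w54.7 g0.0
shift [ -6.5   5.7 181.4] rot [0.    0.    0.018] rows 4.4
```

Emit:
arm_command(
  motion=[
    [-3,3,30,0,0,0.018,-0.2],
    [-6,6,65,0,0,0.018,-0.2],
    [-6,6,100,0,0,0.018,-0.2],
    [-6,6,135,0,0,0.018,-0.2],
    [-6,6,160,0,0,0.018,-0.2],
    [-6,6,175,0,0,0.018,-0.2],
    [-6,6,181,0,0,0.018,-0.2],
    [-6,6,181,0,0,0.018,-0.2],
  ],
)

```text
t: 40.12
eef_pos: [0.5859, -0.3666, 0.0191]
tool_rot: [-0.001, 0.851, 0.525, -0.0]
ft_force: [0.5, -0.3, 0.6]
width: 0.0548
grip_force: 0.0
```

Emit:
arm_command(
  motion=[
    [0,0,0,0,0,0,0.3],
    [0,0,0,0,0,0,1],
    [0,0,0,0,0,0,1],
    [0,0,0,0,0,0,1],
    [0,0,0,0,0,0,1],
    [0,0,0,0,0,0,1],
    [0,0,0,0,0,0,1],
    [0,0,0,0,0,0,1],
  ],
)

```text
t: 40.78
eef_pos: [0.5867, -0.3672, 0.0206]
tool_rot: [0.0, 0.852, 0.524, 0.0]
ft_force: [-0.4, 2.0, 6.6]
width: 0.0254
grip_force: 19.9
```

```bash
python3 -c "
from h import *
st()"
```

```text
t40.78 [ 0.5867 -0.3672  0.0206] yaw -0.467 F [-0.4  2.   6.6] w25.4 g19.9
```

Emit:
arm_command(
  motion=[
    [0,0,-8,0,0,0,1],
    [0,0,-25,0,0,0,1],
    [0,0,-50,0,0,0,1],
    [0,0,-80,0,0,0,1],
    [0,0,-110,0,0,0,1],
    [0,0,-140,0,0,0,1],
    [0,0,-165,0,0,0,1],
    [0,0,-170,0,0,0,1],
  ],
)

```text
t: 41.45
eef_pos: [0.5879, -0.3681, 0.1955]
tool_rot: [0.003, 0.852, 0.524, 0.001]
ft_force: [-0.0, 0.0, -0.4]
width: 0.0248
grip_force: 19.9
```

```bash
python3 -c "
from h import *
st();print(jig(0,.124));plan(*jig(0,.124),.19,JA)"
```

```text
t41.45 [ 0.5879 -0.3681  0.1955] yaw -0.467 F [-0.   0.  -0.4] w24.8 g19.9
[0.537068   0.14500161]
shift [ 435.3 -276.4    3.1] rot [ 0.006  0.002 -0.334] rows 12.4
```

Emit:
arm_command(
  motion=[
    [30,-19,0,0,0,-0.02,1],
    [62,-39,0,0,0,-0.05,1],
    [95,-60,0,0,0,-0.08,1],
    [128,-81,0,0,0,-0.11,1],
    [161,-102,0,0,0,-0.14,1],
    [194,-123,0,0,0,-0.16,1],
    [227,-144,0,0,0,-0.18,1],
    [261,-166,0,0,0,-0.2,1],
  ],
)

```text
t: 42.12
eef_pos: [0.555, -0.0577, 0.1901]
tool_rot: [0.0, 0.795, 0.607, -0.0]
ft_force: [1.1, 0.9, -0.3]
width: 0.0258
grip_force: 19.9
```

```bash
python3 -c "
from h import *
st();plan(*jig(0,.124),.17,JA)"
```

```text
t42.12 [ 0.555  -0.0577  0.1901] yaw -0.266 F [ 1.1  0.9 -0.3] w25.8 g19.9
shift [190.8 -70.6  20. ] rot [ 0.     0.    -0.133] rows 4.9
```

Emit:
arm_command(
  motion=[
    [32,-12,3,0,0,-0.02,1],
    [64,-24,6,0,0,-0.04,1],
    [96,-36,10,0,0,-0.06,1],
    [128,-48,13,0,0,-0.09,1],
    [160,-59,16,0,0,-0.11,1],
    [190,-70,20,0,0,-0.133,1],
    [190,-70,20,0,0,-0.133,1],
    [190,-70,20,0,0,-0.133,1],
  ],
)

```text
t: 42.78
eef_pos: [0.5377, 0.1439, 0.1697]
tool_rot: [-0.0, 0.752, 0.659, -0.0]
ft_force: [1.2, -0.1, 0.2]
width: 0.0259
grip_force: 19.9
```

```bash
python3 -c "
from h import *
a=snap('side','s12.png');st();plan(*jig(0,.124),.0500,JA)
e=proj('side',[[*jig(0,y),.167] for y in (.069,.179)]);print(e)"
```

```text
t42.83 [0.538  0.1427 0.1699] yaw -0.133 F [ 0.3 -0.1 -0.7] w25.6 g19.9
shift [  2.2  -1.2 119.9] rot [-0.  0.  0.] rows 2.9
[[304.28816954 157.83668639]
 [284.4244402  142.88792537]]
```

Emit:
arm_command(
  motion=[
    [1,-1,20,0,0,0,1],
    [2,-1,45,0,0,0,1],
    [2,-1,70,0,0,0,1],
    [2,-1,90,0,0,0,1],
    [2,-1,104,0,0,0,1],
    [2,-1,114,0,0,0,1],
    [2,-1,118,0,0,0,1],
    [2,-1,120,0,0,0,1],
  ],
)

```text
t: 43.5
eef_pos: [0.5386, 0.1437, 0.0501]
tool_rot: [0.001, 0.753, 0.658, 0.0]
ft_force: [2.0, -2.5, 9.6]
width: 0.0252
grip_force: 20.0
```

Emit:
arm_command(
  motion=[
    [0,0,0,0,0,0,1],
    [0,0,0,0,0,0,1],
    [0,0,0,0,0,0,1],
    [0,0,0,0,0,0,1],
    [0,0,0,0,0,0,0.4],
    [0,0,0,0,0,0,0.2],
    [0,0,0,0,0,0,0.1],
    [0,0,0,0,0,0,0],
  ],
)

```text
t: 44.17
eef_pos: [0.5372, 0.1447, 0.0498]
tool_rot: [-0.0, 0.753, 0.658, -0.0]
ft_force: [-0.1, -0.5, -0.5]
width: 0.044
grip_force: 0.0
```

Emit:
arm_command(
  motion=[
    [0,0,-15,0,0,0,0],
    [0,0,-40,0,0,0,0],
    [0,0,-70,0,0,0,0],
    [0,0,-100,0,0,-0.1,0],
    [0,0,-130,0,0,-0.2,0],
    [0,0,-150,0,0,-0.32,0],
    [0,0,-150,0,0,-0.44,0],
    [0,0,-150,0,0,-0.56,0],
  ],
)

```text
t: 44.83
eef_pos: [0.538, 0.1448, 0.2014]
tool_rot: [0.001, 0.539, 0.842, 0.001]
ft_force: [-0.9, 0.3, -0.2]
width: 0.0453
grip_force: 0.0
```

```bash
python3 -c "
from h import *
snap('side','s13.png');st();p=knob(1,2.6);plan(p[0],p[1],.2,JA+np.pi/2)
print(proj('side',[[*jig(0,y),.045] for y in (.069,.124,.179)]).round(0).tolist())
a=cv2.imread('pics/s13.png')
# knob1: reddish wood blob near expected
cv2.imwrite('pics/s13c.png',cv2.resize(a[130:230,260:380],(720,600),interpolation=cv2.INTER_CUBIC))"
```

```text
t44.88 [0.5375 0.1447 0.2006] yaw 0.442 F [-1.2  0.2  0.5] w45.4 g0.0
shift [-32.2 105.2   0.6] rot [ 0.001  0.001 -0.995] rows 8.0
[[306.0, 195.0], [296.0, 186.0], [287.0, 179.0]]
```

View pics/s13c.png

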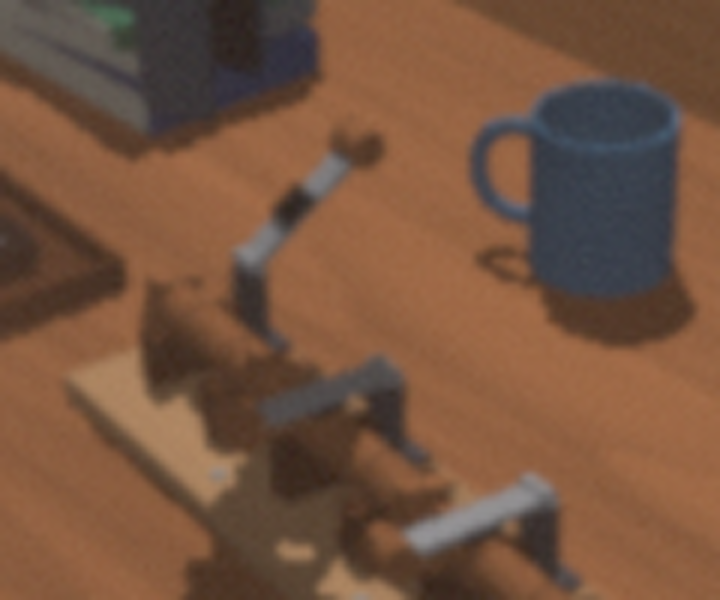

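All three spindles are seated (the new one's far end is at full-image (287,180), as predicted). Straps 2 and 3 are down, and knob 1 at (319.5,154) reads about 2.57. Closing strap 1 now.

Emit:
arm_command(
  motion=[
    [-4,13,0,0,0,-0.124,0],
    [-8,26,0,0,0,-0.248,0],
    [-12,39,0,0,0,-0.372,0],
    [-16,52,0,0,0,-0.496,0],
    [-20,65,0,0,0,-0.62,0],
    [-24,78,0,0,0,-0.744,0],
    [-28,92,0,0,0,-0.868,0],
    [-32,105,0,0,0,-0.992,0],
  ],
  newtons=12,
)

```text
t: 45.55
eef_pos: [0.6467, 0.159, 0.1994]
tool_rot: [-0.001, 0.075, 0.997, -0.0]
ft_force: [0.2, 0.1, -0.1]
width: 0.0454
grip_force: 0.0
```

```bash
python3 -c "
from h import *
read_camera('side');st();p=knob(1,2.57);plan(p[0],p[1],p[2],JA+np.pi/2)"
```

```text
t45.60 [0.6488 0.1591 0.1993] yaw 1.432 F [-0.9 -0.3 -0.6] w45.1 g0.0
shift [ 4.   1.1 90.9] rot [ 0.     0.    -0.006] rows 2.2
```

Emit:
arm_command(
  motion=[
    [2,1,20,0,0,0,0],
    [3,3,42,0,0,0,0],
    [3,3,64,0,0,0,0],
    [3,3,80,0,0,0,0],
    [3,3,90,0,0,0,0],
    [3,3,90,0,0,0,0],
    [3,3,90,0,0,0,0],
    [3,3,90,0,0,0,0],
  ],
)

```text
t: 46.27
eef_pos: [0.6444, 0.1624, 0.111]
tool_rot: [0.001, 0.077, 0.997, 0.0]
ft_force: [-0.7, 0.1, 0.0]
width: 0.0455
grip_force: 0.0
```

Emit:
arm_command(
  motion=[
    [0,0,0,0,0,0,0.5],
    [0,0,0,0,0,0,1],
    [0,0,0,0,0,0,1],
    [0,0,0,0,0,0,1],
    [0,0,0,0,0,0,1],
    [0,0,0,0,0,0,1],
    [0,0,0,0,0,0,1],
    [0,0,0,0,0,0,1],
  ],
)

```text
t: 46.93
eef_pos: [0.6444, 0.1633, 0.1105]
tool_rot: [0.001, 0.076, 0.997, 0.001]
ft_force: [0.5, 7.9, 2.3]
width: 0.0221
grip_force: 12.0
```

```bash
python3 -c "
from h import *
st();p=knob(1,2.57);print(np.round(p,4))"
```

```text
t46.93 [0.6444 0.1633 0.1105] yaw 1.418 F [0.5 7.9 2.3] w22.1 g12.0
[0.6451 0.1608 0.1084]
```

Emit:
arm_command(
  motion=[
    [0,1,0,0,0,0,1],
    [8,1,-10,0,0,0,1],
    [17,1,-19,0,0,0,1],
    [28,0,-27,0,0,0,1],
    [40,0,-32,0,0,0,1],
    [53,0,-36,0,0,0,1],
    [66,0,-37,0,0,0,1],
    [79,0,-36,0,0,0,1],
  ],
  newtons=15,
)

```text
t: 47.6
eef_pos: [0.5656, 0.1741, 0.1475]
tool_rot: [0.001, 0.076, 0.997, -0.0]
ft_force: [3.7, -4.2, 2.1]
width: 0.0221
grip_force: 15.0
```

```bash
python3 -c "
from h import *
st();p=knob(1,1.45);print(np.round(p,4))"
```

```text
t47.60 [0.5656 0.1741 0.1475] yaw 1.418 F [ 3.7 -4.2  2.1] w22.1 g15.0
[0.5669 0.1713 0.1454]
```

Now swing strap 1 down, release, then press on the knob's top with closed fingertips.

Emit:
arm_command(
  motion=[
    [12,-1,4,0,0,0,1],
    [24,-1,8,0,0,0,1],
    [35,-2,15,0,0,0,1],
    [46,-2,23,0,0,0,1],
    [54,-2,33,0,0,0,1],
    [61,-2,44,0,0,0,1],
    [67,-2,56,0,0,0,1],
    [70,-2,68,0,0,0,1],
  ],
)

```text
t: 48.27
eef_pos: [0.4946, 0.1832, 0.0784]
tool_rot: [-0.0, 0.076, 0.997, 0.0]
ft_force: [-3.9, 3.3, 3.9]
width: 0.0219
grip_force: 15.0
```

Emit:
arm_command(
  motion=[
    [1,0,4,0,0,0,1],
    [1,0,8,0,0,0,1],
    [1,0,12,0,0,0,1],
    [1,0,16,0,0,0,1],
    [1,0,19,0,0,0,1],
    [1,0,22,0,0,0,1],
    [1,0,22,0,0,0,1],
    [1,0,22,0,0,0,1],
  ],
)

```text
t: 48.93
eef_pos: [0.4936, 0.1833, 0.0564]
tool_rot: [-0.001, 0.076, 0.997, -0.0]
ft_force: [-7.4, 5.7, 2.6]
width: 0.0218
grip_force: 15.1
```

Emit:
arm_command(
  motion=[
    [0,0,0,0,0,0,0.3],
    [0,0,0,0,0,0,0.2],
    [0,0,0,0,0,0,0.2],
    [0,0,-20,0,0,0,0.2],
    [0,0,-40,0,0,0,0.6],
    [0,0,-48,0,0,0,1],
    [0,0,-48,0,0,0,1],
    [0,0,-48,0,0,0,1],
  ],
)

```text
t: 49.6
eef_pos: [0.4955, 0.1831, 0.104]
tool_rot: [0.0, 0.076, 0.997, 0.0]
ft_force: [0.3, 0.2, -0.9]
width: 0.0127
grip_force: 0.0
```

```bash
python3 -c "
from h import *
st();p=knob(1,0);print(np.round(p,4));plan(p[0],p[1],.0875,1.418)"
```

```text
t49.60 [0.4955 0.1831 0.104 ] yaw 1.418 F [ 0.3  0.2 -0.9] w12.7 g0.0
[0.4955 0.1808 0.064 ]
shift [-0.3 -2.2 16.5] rot [ 0.     0.001 -0.   ] rows 0.4
```

Emit:
arm_command(
  motion=[
    [0,0,4,0,0,0,1],
    [0,0,8,0,0,0,1],
    [0,0,11,0,0,0,1],
    [0,0,13,0,0,0,1],
    [0,0,14,0,0,0,1],
    [0,0,15,0,0,0,1],
    [0,0,15.5,0,0,0,1],
    [0,0,16,0,0,0,1],
  ],
)

```text
t: 50.27
eef_pos: [0.4951, 0.1831, 0.088]
tool_rot: [-0.0, 0.076, 0.997, -0.0]
ft_force: [-3.9, 0.1, 8.6]
width: 0.0005
grip_force: 4.7
```

Emit:
arm_command(
  motion=[
    [0,0,0,0,0,0,1],
    [0,0,0,0,0,0,1],
    [0,0,-15,0,0,0,1],
    [0,0,-45,0,0,0,1],
    [0,0,-80,0,0,0,1],
    [0,0,-110,0,0,0,1],
    [0,0,-135,0,0,0,1],
    [0,0,-140,0,0,0,1],
  ],
)

```text
t: 50.93
eef_pos: [0.4971, 0.1835, 0.2322]
tool_rot: [0.003, 0.076, 0.997, 0.001]
ft_force: [0.2, -0.3, 0.5]
width: 0.0002
grip_force: 0.0
```

```bash
python3 -c "
from h import *
a=snap('side','s14.png');st()
for i in (1,2,3): print(proj('side',[knob(i,x) for x in (-.1,0,.1)]).round(1).tolist())
b=cv2.imread('pics/s13.png');hs=lambda f:cv2.cvtColor(cv2.GaussianBlur(cv2.imread('pics/'+f),(3,3),0),cv2.COLOR_BGR2HSV).astype(int)
h=hs('s14.png')
# strap steel mask (low saturation) inside jig region
m=((h[:,:,1]<75)&(h[:,:,2]>70)).astype(np.uint8)*255
z=np.zeros_like(m);z[160:240,270:362]=m[160:240,270:362]
for c in cv2.findContours(z,cv2.RETR_EXTERNAL,cv2.CHAIN_APPROX_NONE)[0]:
    if cv2.contourArea(c)>15: print(cv2.boundingRect(c),cv2.contourArea(c),cv2.minAreaRect(c)[2])
"
```

```text
t50.98 [0.4968 0.1835 0.2311] yaw 1.418 F [0.3 0.7 0.8] w0.3 g0.0
[[277.4, 183.6], [277.1, 181.3], [277.0, 178.9]]
[[299.1, 202.8], [298.9, 200.4], [298.9, 197.9]]
[[323.7, 224.5], [323.5, 222.0], [323.6, 219.5]]
(327, 209, 26, 14) 130.0 67.61986541748047
(303, 189, 24, 12) 108.0 71.56505584716797
(281, 171, 23, 11) 89.5 73.61045837402344
(339, 160, 23, 20) 235.0 90.0
```

```bash
python3 -c "
from h import *
a=cv2.imread('pics/s14.png').astype(int);b=cv2.imread('pics/s13.png').astype(int);c=read_camera('side')[:,:,::-1].astype(int)
# exposed near ends of spindles in cradles 2 and 3, and remote in the tray
for n,(y0,y1,x0,x1) in dict(sp3=(222,246,340,362),sp2=(205,216,325,335),tray=(160,195,200,262)).items():
    print(n,np.abs(a-b)[y0:y1,x0:x1].mean().round(1),np.abs(a-c)[y0:y1,x0:x1].mean().round(1))
print(close_job())"
```

```text
sp3 1.8 1.7
sp2 1.6 1.7
tray 1.8 1.8
the job is handed in; nothing more can be done
None
```

The job is handed in at about 51 s: the remote lies flat in the tray, and all three spindles sit centred in their own cradles with the straps pressed down on them. The hand-in call returned no verdict, so these are my own camera and force checks.

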